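# Set the rinsed glassware draining

## Task

Set the rinsed glassware draining: take the bottle that lies on the draining tray, turn it mouth down, lower it over the free peg of the drying rack until it hangs on the peg's tip, and let it go. Then draw the open tube (the one without a stopper) out of the slanted rack and finish while holding it raised over the waste dish, tipped well below level with its mouth down and just above the dish, so that it would drain into it, touching nothing but the gripper. Drop nothing, and leave all the other things where they are.

Things in the scene. Friction and masses are not known exactly. Their poses are not given: they have to be found in the camera images.
- bottle: rinsed wide-mouth amber glass bottle lying on the rails of the draining tray, mouth roughly to the robot's right. 95 mm long; body 48 mm across over its first 62 mm, then a shoulder and a 37 mm neck with a 43 mm lip (31 mm clear inside). Bottom 5 mm thick. Origin: centre of its underside (the closed end). z: along its axis, to the mouth. About 110 g
- bottle_mid (a point): point on the bottle's axis 38 mm from its underside, near its centre of mass: a good place to grip across the body
- bottle_mouth (a point): centre of the bottle's mouth, on its axis 95 mm from its underside
- bottle_floor (a point): centre of the bottle's inner floor, on its axis 5 mm from its underside; when the bottle hangs upside down this rests on the peg's tip
- tray: shallow steel draining tray, fixed, 130 by 170 mm, walls 16 mm high, with two parallel wire rails along its y axis, 30 mm apart, tops at 24 mm: the bottle lies along its y axis between the rails, its axis about 44 mm above the bench. Origin: centre of the underside
- dry_rack: drying rack, fixed: grey slab 310 by 120 by 18 mm, with three upright white pegs in a row along its x axis, 95 mm apart, two of them with glassware hanging on them upside down. Origin: centre of the slab's underside
- peg_free_tip (a point): tip of the one peg with nothing on it, 123 mm above the bench (105 mm above the slab); the peg is 10 to 11 mm thick, with an 18 mm collar 10 mm high at its foot. It can be any of the three
- tube_rack: grey slanted tube rack, fixed, 212 by 150 mm, with three slots in a row along its x axis, 68 mm apart, leaning 45 degrees towards its +y side, mouths up and to +y. Plates with 28 mm holes hold each tube at its foot and 60 to 67 mm up; drawn 70 mm along its axis it is free. Origin: centre of the underside
- tube: the open glass tube with a round bottom, in one of the three slots of the slanted rack; the other two are closed with stoppers. 25 mm across, 150 mm long, rim 28 mm. Origin: lowest point of its round bottom, on the axis. z: along its axis, towards the mouth. The upper 83 mm stand out of the rack. About 60 g
- tube_grip (a point): point on the tube's axis 110 mm from its bottom, on the free part: grip here across the tube, square to its axis
- tube_mouth (a point): centre of the tube's mouth, 150 mm from its bottom
- dish: white round waste dish, open at the top, loose, 120 mm across (127 mm over the rim), 65 mm high, on the bench ahead of the tray. Origin: centre of its underside
- dish_rim (a point): centre of the dish's open top, 65 mm above its underside
- beaker_dry: beaker 52 mm across and 80 mm high hanging upside down on another peg; its top stands 128 mm above the bench. Origin: centre of its underside, now at the top. Leave alone
- bottle_dry: bottle of the same make hanging upside down on the third peg; its top stands 128 mm above the bench. Origin: centre of its underside, now at the top. Leave alone
- tube_s1: stoppered sample tube in the slanted rack, as the open tube but with a rubber stopper 29 mm across that ends 166 mm from its bottom. Leave alone
- tube_s2: the other stoppered sample tube, alike. Leave alone
- mortar: porcelain mortar with its pestle, 112 mm across, about 115 mm high with the pestle. Leave alone
- wash_bottle: white wash bottle, 70 mm across, 200 mm high. Leave alone
- stopper: loose rubber stopper standing on the bench, 33 mm across, 24 mm high. Leave alone
- petri: petri dish, 90 mm across, 16 mm high, with slices on it. Leave alone
- tweezers: steel tweezers, 130 mm long, lying on the bench. Leave alone
Mind the look-alikes: they are no part of the job. Leave any green look-alike of the tube alone.

How it is judged:
By the outcome, as a careful person would: the job done as asked, in the order asked, and still so for the second after the job is handed in, while the arm keeps its last pose, push and grip.
It also fails if it takes over 64 s, if anything falls off the work surface, if the arm or the gripper's body presses on something with over 40 N, if the wrist force passes 120 N, or if a joint passes its speed limit or range.

## Robot

A 6-joint arm with a two-finger parallel gripper is mounted at the origin on the work surface. World frame = base frame: x ahead of the robot, y to its left, z up, the work surface at z = 0. Lengths are in m, angles in rad, forces in N, time in s.
With the tool pointing down it reaches from about 0.4 to 0.825 m from the base axis. Payload 7 kg.
Tool frame: the origin (TCP) lies at the centre of the arm's flange, where the gripper is bolted on; the fingertips stand 178 mm ahead of it and the grasp point (between the pads) lies ahead of it (tcp_to_grasp is the z of the grasp point in the tool frame, in m); z points along the fingers, x is the direction in which the jaws open and shut, and the axes are right-handed (so a half turn about z gives the same grasp; the last joint's range is limited). The gripper opens to 88 mm and grips with 3 to 60 N. Pads are 19 mm wide; open, the fingers measure 130 mm over their backs; the gripper's body (78 mm by 193 mm) begins 47 mm behind the grasp point.
Start: joints at [1.545, 0.359, 0.012, 0, -1.224, -0.288], TCP at [0.208, 0.642, 0.405] pointing down, gripper open.
Joint ranges: [-3.07, 3.07], [-1.43, 2.12], [-1.02, 1.25], [-3.03, 1.67], [-3.05, -0], [-3.03, 3.03]. Speed limits (rad/s): [2.39, 2.39, 3.01, 3.14, 3.14, 3.14].

## Interface

Orientations are given as [roll, pitch, yaw] about the fixed x, y, z axes, in that order (R = Rz(yaw) Ry(pitch) Rx(roll)).
In Python, from station import get_state, grab_frame, job_done, tcp_to_grasp gives the robot as it stands.
- The arm moves only by the tool drive_tool, never from a script. Its argument "moves" is a list of rows, each a list of 7 numbers: the shift along the tool's x, y, z in mm, then the turn, a rotation vector about the tool's x, y, z in degrees, then the closure, from -1 (fully open) to 1 (shut), so that 0 is half open. In form: [[dx, dy, dz, ax, ay, az, claw], ...]. A call has 1 to 12 rows; each row is the pose to reach, as a shift and turn from the pose commanded when the call began, along the tool's axes at that moment; what a row does not reach only later rows make up. A row lasts 1/8 s, in which the tool goes at most 62.5 mm and 10.7 degrees, less where a joint would pass 70% of its speed; a pose out of reach is approached as far as the arm can. A call with a gripper value outside its range is refused whole. The fingers move at their own pace and stop on an object; "grip_force" is the grip in N (left out, the last holds). Time passes only in rows, so rows that repeat a pose let the fingers close. It gives the time, the measured TCP pose, the force and the opening at its end, in the units of the state.
- get_state(): the state, without advancing time (a new reading comes with each control period).
- grab_frame(name): name is "scene" or "top" or "wrist"; returns a dict with "img" (480x640x3 uint8, red, green, blue), "range_z" (480x640 float32, m along the optical axis (not along the pixel's ray), 0 where there is no reading), "fovy" (degrees; the focal length in pixels is half the picture's height over the tangent of half this angle, whatever the lens; pixels are square), "cx", "cy" (the principal point, pixels), "rvec" (rotation vector, rad) and "tvec" (3), from world to camera coordinates, as OpenCV has them. Camera axes: x right, y down, z forward; pixel columns grow to the right and rows downward; lengths in m; the calibration is good to about 2 mm. A picture is of the moment at which its call begins.
- job_done(): hands the job in, once; it reports no verdict.
The state is a dict: "t": time; "q": joint angles; "qd": joint speeds; "joint_efforts": joint torques, N m; "eef_pos": TCP position; "ee_rot": TCP orientation; "force": force on the tool from outside, world axes, zero at the start; "moment": the same for the moment, N m; "width": finger opening in m.
Only numpy, scipy, OpenCV 4.12 (cv2) and the standard library are available. Lean on these libraries where they do the work, as an engineer would, in place of code of your own. Each camera call takes 0.05 s, during which the arm holds its last target. There are 200 camera calls.

## Working session

There is one attempt and no reset: what is moved stays moved. The work goes in short steps, Python scripts to look and compute and a tool call to move; the robot and the scene stay as the last step left them, time stands still between calls to the robot, and variables do not carry over. Pictures are saved under pics/ and viewed, about 8 in all and at most 12, crops included, and the job is handed in when it is done.

Besides the shell and the picture viewer there is one more tool, called after ">>>" as name(argument=value, ...), one argument or row to a line, values as JSON. drive_tool: Moves the arm, as the interface text tells. Its arguments: {"type":"object","properties":{"moves":{"type":"array"},"grip_force":{"type":"number"}},"required":["moves"]}

```bash
mkdir -p pics; ls; cat > h.py <<'E'
import numpy as np, cv2
from scipy.spatial.transform import Rotation as R
from station import get_state, grab_frame, job_done, tcp_to_grasp
def cam(n):
    f=grab_frame(n); f['f']=240/np.tan(np.radians(f['fovy'])/2); f['R']=cv2.Rodrigues(np.array(f['rvec'],float))[0]; f['t']=np.array(f['tvec'],float).ravel(); return f
def cloud(f):
    z=f['range_z']; v,u=np.mgrid[:480,:640]
    p=np.stack([(u-f['cx'])/f['f']*z,(v-f['cy'])/f['f']*z,z],-1)
    w=(p-f['t'])@f['R']; w[z==0]=np.nan; return w
def save(f,n): cv2.imwrite('pics/'+n,f['img'][...,::-1])
def proj(f,p):
    c=f['R']@np.array(p)+f['t']; return c[:2]/c[2]*f['f']+[f['cx'],f['cy']]
E
python3 - <<'E'
from h import *
print(get_state(),tcp_to_grasp)
for n in('scene','top'):
    f=cam(n);save(f,n+'0.png');np.savez(n+'0.npz',w=cloud(f),img=f['img']);print(n,f['fovy'],f['cx'],f['cy'],f['rvec'],f['tvec'],-f['R'].T@f['t'])
E
```

```text
pics
{'t': 0.0, 'q': array([ 1.54511810e+00,  3.59386968e-01,  1.10675292e-02, -3.66007762e-04,
       -1.22411154e+00, -2.88090589e-01]), 'qd': array([ 0.00035745, -0.00073963,  0.00171369, -0.00101496,  0.00015416,
        0.00012712]), 'joint_efforts': array([-1.92182000e-03, -5.82713342e+01,  2.93054974e+01,  6.99724361e+00,
        6.81298159e-03, -1.70704088e-04]), 'eef_pos': array([0.20827973, 0.64185585, 0.40372331]), 'ee_rot': array([-3.14145806e+00, -1.66505355e-03, -1.88468990e+00]), 'force': array([ 0.42621383,  0.25131139, -0.2237691 ]), 'moment': array([-0.01935179,  0.01584203, -0.00537758]), 'width': 0.08729550274515145} 0.1593
scene 49.56340652631695 331.65181534482224 243.99129161076 [ 1.97269146  1.64897176 -0.58331708] [-0.07104343 -0.36773349  1.39770625] [ 1.15265898 -0.12554209  0.86572184]
top 53.74496835290718 317.2439311595984 239.70546319413003 [ 2.12430636 -2.11431309  0.20310134] [-0.012123    0.58830428  0.85941846] [ 0.41271667 -0.01140525  0.9562342 ]
```

View pics/scene0.png

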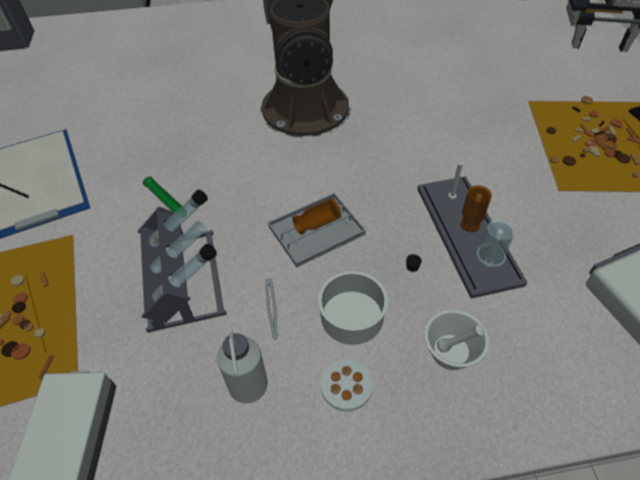

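View pics/top0.png

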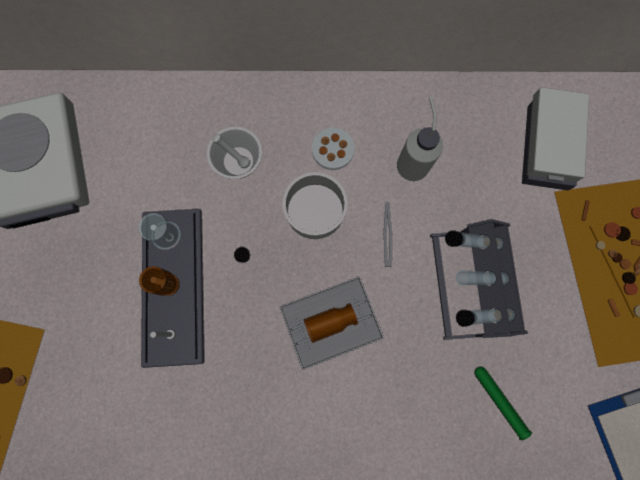

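The scene view shows the arm's base at the top. The top view has x up and y to the left:
- The bottle is at about (330,322) with its mouth to the right.
- The rack pegs are at x≈150–180. The free peg is the one nearest the robot, with its tip near (153,335).
- The open tube is in the middle slot, near (478,278).
- The dish is at (315,206).

Next I'll measure these.

```bash
python3 - <<'E'
from h import *
d=np.load('top0.npz');w=d['w'];im=d['img'];z=w[...,2]
f=cam('top')
def ray(u,v,h):
    c=-f['R'].T@f['t'];r=f['R'].T@np.array([(u-f['cx'])/f['f'],(v-f['cy'])/f['f'],1]);return c+r*(h-c[2])/r[2]
hsv=cv2.cvtColor(im,cv2.COLOR_RGB2HSV)
am=(hsv[...,0]<20)&(hsv[...,1]>150)
def comp(m,x0,y0,x1,y1):
    k=np.zeros_like(m);k[y0:y1,x0:x1]=m[y0:y1,x0:x1];return k
b=comp(am,285,285,375,360);v,u=np.nonzero(b)
(c,s,a)=cv2.minAreaRect(np.c_[u,v].astype(np.float32));bx=cv2.boxPoints((c,s,a));print('bottle',c,s,a)
for p in bx:print(ray(*p,.044).round(4))
print('center',ray(*c,.044), 'cloud top z',np.nanpercentile(z[b],[5,50,95]))
P=w[b];pm=P.mean(0);e=np.linalg.svd((P-pm)[:,:2])[2][0];print('pca',pm,e,np.percentile((P-pm)[:,:2]@e,[0,1,50,99,100]))
# PCA of the mask on plane .044
Q=np.array([ray(x,y,.044) for x,y in zip(u,v)]);qm=Q.mean(0);e=np.linalg.svd((Q-qm)[:,:2])[2][0];print('pca mask',qm,e,np.percentile((Q-qm)[:,:2]@e,[0,100]))
# rack / pegs
for nm,(x0,y0,x1,y1),lo,hi in [('pegtip',(140,320,185,350),.115,.13),('rackslab',(130,200,210,375),.012,.024),('dryb',(135,262,185,300),.12,.135),('beak',(135,210,185,250),.12,.135),('dishrim',(275,165,355,245),.058,.07)]:
    m=comp((z>lo)&(z<hi),x0,y0,x1,y1);Q=w[m];v,u=np.nonzero(m)
    print(nm,m.sum(),Q.mean(0).round(4),Q.min(0).round(4),Q.max(0).round(4)); 
    r=cv2.minAreaRect(Q[:,:2].astype(np.float32));print('   ',r)
# tubes
m=comp(z>.03,430,215,530,340)
for zz in(.03,.06,.09,.11,.13):
    k=comp((z>zz)&(z<zz+.03),430,215,530,340);n,l,st,ce=cv2.connectedComponentsWithStats(k.astype(np.uint8))
    for i in range(1,n):
        if st[i,4]>15:print(zz,st[i,4],ce[i].round(),w[l==i].mean(0).round(4))
cv2.imwrite('pics/tz.png',cv2.resize(np.hstack([im[200:350,420:540,::-1],cv2.applyColorMap(np.nan_to_num(z[200:350,420:540]*1500).clip(0,255).astype(np.uint8),cv2.COLORMAP_JET)]),None,fx=3,fy=3))
E
```

```text
bottle (330.6340637207031, 321.9484558105469) (23.620820999145508, 49.75449752807617) 68.96248626708984
[0.4356 0.0167 0.044 ]
[ 0.4697 -0.0718  0.044 ]
[ 0.4283 -0.0876  0.044 ]
[3.947e-01 3.000e-04 4.400e-02]
center [ 0.43194686 -0.03550414  0.044     ] cloud top z [0.05622595 0.06520043 0.07001878]Traceback (most recent call last):
  File "<stdin>", line 14, in <module>
    u, s, vh = gufunc(a, signature=signature)
               ~~~~~~^^^^^^^^^^^^^^^^^^^^^^^^
    raise LinAlgError("SVD did not converge")
numpy.linalg.LinAlgError: SVD did not converge
```

```bash
python3 - <<'E'
from h import *
d=np.load('top0.npz');w=d['w'];im=d['img'];w=np.nan_to_num(w,nan=-1);z=w[...,2]
f=cam('top')
def ray(u,v,h):
    c=-f['R'].T@f['t'];r=f['R'].T@np.array([(u-f['cx'])/f['f'],(v-f['cy'])/f['f'],1]);return c+r*(h-c[2])/r[2]
hsv=cv2.cvtColor(im,cv2.COLOR_RGB2HSV)
am=(hsv[...,0]<20)&(hsv[...,1]>150)
def comp(m,x0,y0,x1,y1):
    k=np.zeros_like(m);k[y0:y1,x0:x1]=m[y0:y1,x0:x1];return k
b=comp(am,285,285,375,360);v,u=np.nonzero(b)
Q=np.array([ray(x,y,.044) for x,y in zip(u,v)]);qm=Q.mean(0);e=np.linalg.svd((Q-qm)[:,:2])[2][0];print('pca mask',qm,e,np.percentile((Q-qm)[:,:2]@e,[0,1,99,100]))
for nm,(x0,y0,x1,y1),lo,hi in [('pegtip',(140,320,185,350),.11,.135),('rackslab',(130,200,210,375),.012,.024),('dryb',(135,262,185,300),.118,.138),('beak',(135,210,185,250),.118,.138),('dishrim',(275,165,355,245),.058,.07)]:
    m=comp((z>lo)&(z<hi),x0,y0,x1,y1);Q=w[m]
    if len(Q)==0: print(nm,'none');continue
    print(nm,m.sum(),Q.mean(0).round(4),Q.min(0).round(4),Q.max(0).round(4)); 
    print('   ',cv2.minAreaRect(Q[:,:2].astype(np.float32)))
for zz in(.03,.06,.09,.11,.13):
    k=comp((z>zz)&(z<zz+.03),430,215,530,340);n,l,st,ce=cv2.connectedComponentsWithStats(k.astype(np.uint8))
    for i in range(1,n):
        if st[i,4]>15:print(zz,st[i,4],ce[i].round(),w[l==i].mean(0).round(4))
cv2.imwrite('pics/tz.png',cv2.resize(np.hstack([im[200:350,420:540,::-1],cv2.applyColorMap((z[200:350,420:540]*1500).clip(0,255).astype(np.uint8),cv2.COLORMAP_JET)]),None,fx=3,fy=3))
E
```

```text
pca mask [ 0.43128478 -0.03355879  0.044     ] [-0.35775296  0.93381626] [-0.04941244 -0.04810823  0.04392626  0.04486461]
pegtip 41 [0.4084 0.2718 0.1218] [0.4032 0.2676 0.1115] [0.4134 0.2787 0.1272]
    ((0.4081311523914337, 0.2729355990886688), (0.009670913219451904, 0.01069058571010828), 23.823789596557617)
rackslab 7335 [0.482  0.2702 0.0193] [0.3453 0.2096 0.012 ] [0.6619 0.3485 0.024 ]
    ((0.5033266544342041, 0.27952098846435547), (0.31019654870033264, 0.12151498347520828), 4.014025688171387)
dryb 618 [0.5027 0.2779 0.1288] [0.4799 0.2552 0.1183] [0.5261 0.3033 0.1336]
    ((0.5029813051223755, 0.2793521285057068), (0.04607517272233963, 0.04799717664718628), 1.0798102617263794)
beak 686 [0.5963 0.284  0.1288] [0.5719 0.2602 0.1181] [0.6226 0.3106 0.134 ]
    ((0.5973172783851624, 0.2850371301174164), (0.05080035701394081, 0.050192706286907196), 6.4017510414123535)
dishrim 710 [ 0.6638 -0.0042  0.0658] [ 0.5971 -0.067   0.058 ] [0.7228 0.0578 0.07  ]
    ((0.6599224805831909, -0.004640407860279083), (0.125441774725914, 0.12496007978916168), 1.7931491136550903)
0.03 24 [466. 
[... 176 characters left out ...]
 55 [512. 326.] [ 0.4267 -0.3742  0.056 ]
0.06 1255 [510. 277.] [ 0.5167 -0.3734  0.0664]
0.06 92 [473. 229.] [ 0.606  -0.3024  0.0836]
0.06 213 [478. 259.] [ 0.5479 -0.3086  0.0833]
0.06 233 [484. 297.] [ 0.4779 -0.315   0.0835]
0.06 134 [488. 330.] [ 0.4189 -0.3189  0.0835]
0.09 2074 [493. 278.] [ 0.5112 -0.3279  0.1031]
0.11 183 [475. 241.] [ 0.5746 -0.291   0.125 ]
0.11 184 [481. 278.] [ 0.5084 -0.2971  0.1254]
0.11 109 [462. 277.] [ 0.5081 -0.2625  0.1307]
0.11 192 [487. 316.] [ 0.4425 -0.3037  0.1248]
0.13 284 [460. 239.] [ 0.5728 -0.2577  0.1479]
0.13 278 [468. 277.] [ 0.507  -0.2699  0.1416]
0.13 134 [461. 318.] [ 0.4373 -0.25    0.1542]
0.13 183 [478. 317.] [ 0.44   -0.2822  0.1445]
```

View pics/tz.png

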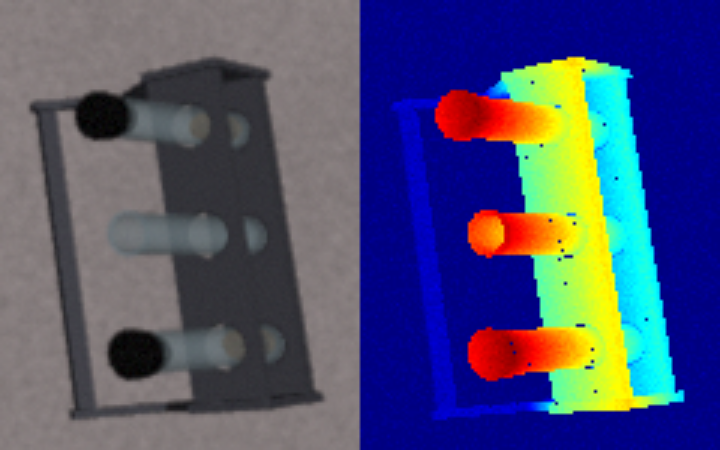

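```bash
cat >> h.py <<'E'
import json
def unit(v): v=np.array(v,float); return v/np.linalg.norm(v)
def pose(grasp,zt,xt):
    zt=unit(zt); xt=unit(np.array(xt,float)-np.dot(xt,zt)*zt); M=np.c_[xt,np.cross(zt,xt),zt]
    return np.array(grasp)-tcp_to_grasp*zt, M
def cur():
    s=get_state(); open('log.txt','a').write(json.dumps([s['q'].tolist(),s['eef_pos'].tolist(),s['ee_rot'].tolist()])+'\n')
    return s,R.from_euler('xyz',s['ee_rot']).as_matrix()
def rel(grasp,zt,xt,base=None):
    s,M0=cur(); p0=s['eef_pos']
    if base: p0,M0=base
    p,M=pose(grasp,zt,xt)
    print('move',(M0.T@(p-p0)*1000).round(1),R.from_matrix(M0.T@M).as_rotvec(degrees=True).round(2))
    return p,M
E
python3 - <<'E'
from h import *
m=np.array([.3578,-.9338,0]);n=np.array([.9338,.3578,0])
zt=R.from_rotvec(-np.radians(25)*n).apply([0,0,-1]);print(zt)
mid=np.array([.4152,.0084,.044])+.038*m;print(mid)
print(get_state()['q'])
rel(mid-.10*zt,zt,-n)
w=np.nan_to_num(np.load('top0.npz')['w'],nan=-1)
yr=np.radians(5.5);ex=np.array([np.cos(yr),np.sin(yr),0]);ey=np.array([-np.sin(yr),np.cos(yr),0]);a=(ey+[0,0,1])/2**.5;nn=([0,0,1]-ey)/2**.5
for nm,(x0,y0,x1,y1) in dict(open=(455,266,495,292),far=(445,228,490,254),near=(450,304,500,330)).items():
    Q=w[y0:y1,x0:x1].reshape(-1,3);Q=Q[Q[:,2]>.112]
    A,N,X=Q@a,Q@nn,Q@ex
    print(nm,len(Q),'a max',np.percentile(A,[50,97,100]).round(4),'n',np.percentile(N,[50,90,95,99]).round(4),'x',np.percentile(X,[2,50,98]).round(4), 'slope', np.polyfit(A,X,1)[0])
E
```

```text
[ 0.1512128  -0.39464089 -0.90630748]
[ 0.4287964 -0.0270844  0.044    ]
[ 1.54510680e+00  3.59100693e-01  1.14203535e-02 -1.63927254e-04
 -1.22412082e+00 -2.88104458e-01]
move [ 482.9 -347.3  125.6] [23.28 11.08 50.23]
open 427 a max [-0.1318 -0.1107 -0.1088] n [0.3297 0.3345 0.3356 0.3368] x [0.4672 0.4783 0.4902] slope 0.025014769269728458
far 511 a max [-0.1145 -0.0947 -0.0925] n [0.3299 0.3348 0.3357 0.3367] x [0.5346 0.5453 0.559 ] slope 0.03004659097088418
near 541 a max [-0.1114 -0.0943 -0.0919] n [0.3294 0.3337 0.335  0.3359] x [0.3992 0.4113 0.4235] slope 0.0029081600008599834
```

>>> drive_tool(
  moves=[
    [483,-347,0,0,0,50,-1],
    [483,-347,0,0,0,50,-1],
    [483,-347,0,0,0,50,-1],
    [483,-347,0,0,0,50,-1],
    [483,-347,0,0,0,50,-1],
    [483,-347,0,0,0,50,-1],
    [483,-347,60,23.3,11.1,50.2,-1],
    [483,-347,125.6,23.3,11.1,50.2,-1],
    [483,-347,125.6,23.3,11.1,50.2,-1],
    [483,-347,125.6,23.3,11.1,50.2,-1],
    [483,-347,125.6,23.3,11.1,50.2,-1],
    [483,-347,125.6,23.3,11.1,50.2,-1],
  ],
)

```text
t: 1.7
eef_pos: [0.3896, 0.0753, 0.2792]
ee_rot: [-2.705, 0.0, -2.776]
force: [0.3, 0.9, 0.2]
width: 0.0875
```

```bash
python3 - <<'E'
from h import *
s,M=cur();print(s['t'],s['q'].round(3),s['eef_pos'],M[:,2])
f=cam('wrist');save(f,'w1.png');np.savez('w1.npz',w=cloud(f),img=f['img'],R=f['R'],t=f['t'],f=f['f'],c=[f['cx'],f['cy']])
g=s['eef_pos']+tcp_to_grasp*M[:,2];print(g,proj(f,g))
m=np.array([.3578,-.9338,0]);n=np.array([.9338,.3578,0])
zt=R.from_rotvec(-np.radians(25)*n).apply([0,0,-1])
mid=np.array([.4152,.0084,.044])+.038*m
rel(mid-.10*zt,zt,-n);rel(mid,zt,-n)
# amber mask fit
im=f['img'];hsv=cv2.cvtColor(im,cv2.COLOR_RGB2HSV);b=((hsv[...,0]<20)&(hsv[...,1]>150)).astype(np.uint8)
k,l,st,ce=cv2.connectedComponentsWithStats(b);i=1+st[1:,4].argmax();v,u=np.nonzero(l==i);print(st[i],ce[i])
w=cloud(f);Q=w[l==i];Q=Q[~np.isnan(Q[:,0])];top=Q[Q[:,2]>.055];print(len(Q),np.percentile(Q[:,2],[50,90,99]))
c=-f['R'].T@f['t'];r=np.c_[(u-f['cx'])/f['f'],(v-f['cy'])/f['f'],np.ones(len(u))]@f['R'];P=c+r*((.044-c[2])/r[:,2])[:,None]
pm=P.mean(0);e=np.linalg.svd((P-pm)[:,:2],full_matrices=False)[2][0];s_=(P-pm)[:,:2]@e;print('ray',pm,e,s_.min(),s_.max())
s_=(Q[:,:2]-mid[:2])@m[:2];o=(Q[:,:2]-mid[:2])@n[:2]
print('cloud along',np.percentile(s_,[0,1,99,100]),'across body',np.percentile(o[(s_<.02)&(s_>-.035)],[0,2,98,100]),'neck',np.percentile(o[s_>.03],[2,98]))
E
```

```text
1.7 [ 0.844  0.04  -0.963  0.523 -0.85  -0.884] [0.3896094  0.07525112 0.27921403] [ 0.15118204 -0.39449269 -0.90637713]
[0.4136927  0.01240843 0.13482815] [318.68164651 328.87561429]
move [ 0.5 -0.4  0.9] [ 0.05  0.09 -0.02]
move [  0.7  -0.5 100.9] [ 0.05  0.09 -0.02]
[ 289  158   71  150 9352] [324.02715997 235.1109923 ]
9320 [0.06355347 0.06719035 0.06829462]
ray [ 0.42949309 -0.03698245  0.044     ] [-0.36040415  0.93279625] -0.05281814152765016 0.04762137369415309
cloud along [-0.03706598 -0.0359059   0.05448443  0.05609681] across body [-0.0250327  -0.02377528  0.01818009  0.01939587] neck [-0.02027446  0.01469268]
```

View pics/w1.png

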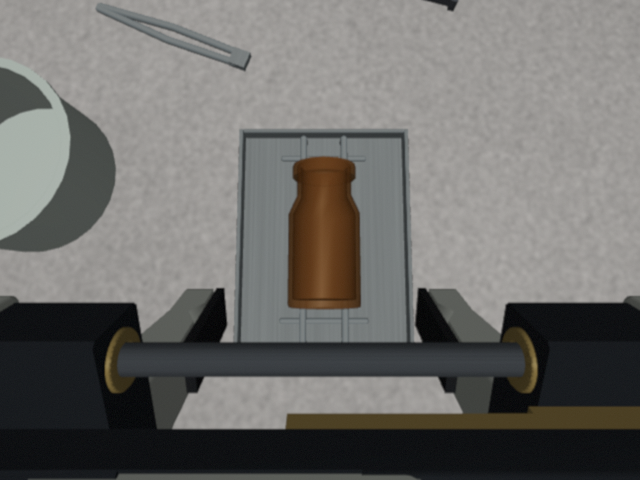

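The wrist view shows the bottle at (324,235), mouth up in the picture, centred between the jaws and lined up with the tool. The tweezers and dish are clear of it. I'll go down and grip.

>>> drive_tool(
  moves=[
    [2.5,-0.5,50,0,0,0,-1],
    [2.5,-0.5,85,0,0,0,-1],
    [2.5,-0.5,101,0,0,0,-1],
    [2.5,-0.5,101,0,0,0,-1],
    [2.5,-0.5,101,0,0,0,0.6],
    [2.5,-0.5,101,0,0,0,0.6],
    [2.5,-0.5,101,0,0,0,0.6],
    [2.5,-0.5,101,0,0,0,0.6],
    [2.5,-0.5,101,0,0,0,0.6],
    [2.5,-0.5,101,0,0,0,0.6],
  ],
  grip_force=25,
)

```text
t: 3.0
eef_pos: [0.4272, 0.0426, 0.211]
ee_rot: [-2.711, -0.04, -2.798]
force: [-31.3, -10.2, 38.2]
width: 0.0473
```

```bash
python3 - <<'E'
from h import *
s,M=cur();print(s['t'],s['q'].round(3),s['eef_pos']+tcp_to_grasp*M[:,2],M[:,2],s['width'],s['force'])
E
```

```text
3.0 [ 0.647  0.21  -1.017  0.704 -0.642 -0.928] [ 0.4440935  -0.02202625  0.06637171] [ 0.10602425 -0.40559418 -0.90788337] 0.047316626482226176 [-31.29205783 -10.15440818  38.17875613]
```

The arm hit its q3 limit, so the grasp stopped 22 mm too high. I'll open, back off, and build a kinematic model to choose a reachable tilt.

>>> drive_tool(
  moves=[
    [0,0,0,0,0,0,-1],
    [0,0,0,0,0,0,-1],
    [0,0,0,0,0,0,-1],
  ],
)

```text
t: 3.38
eef_pos: [0.4304, 0.0478, 0.2097]
ee_rot: [-2.723, -0.031, -2.789]
force: [1.0, 1.4, 0.2]
width: 0.072
```

```bash
python3 -c "
from h import *
s,M=cur();print(s['q'].round(3),s['eef_pos'],M[:,2],s['force'])"
```

```text
[ 0.648  0.213 -1.014  0.71  -0.625 -0.928] [0.43036882 0.04779746 0.20967303] [ 0.11443046 -0.39146526 -0.91305018] [0.97887433 1.37747901 0.23342397]
```

>>> drive_tool(
  moves=[
    [0,0,-40,0,0,0,-1],
    [0,0,-80,0,0,0,-1],
    [0,0,-80,0,0,0,-1],
    [0,0,-80,0,0,0,-1],
  ],
)

```text
t: 3.88
eef_pos: [0.4206, 0.0782, 0.2818]
ee_rot: [-2.722, -0.033, -2.79]
force: [-0.3, -0.2, -0.0]
width: 0.0876
```

```bash
python3 - <<'E'
from h import *
s,M=cur();print(s['q'].round(3),s['eef_pos'],M[:,2],s['force'])
from scipy.optimize import least_squares
L=[json.loads(l) for l in open('log.txt')]
def Rx(a):return R.from_euler('x',a).as_matrix()
def Ry(a):return R.from_euler('y',a).as_matrix()
def Rz(a):return R.from_euler('z',a).as_matrix()
def fk(q,p,sg):
    # x fwd, pitch down positive about +y
    y0,d1,a1,ly,a2,a3,d4,d6,o6,o2,o3=p
    M=Rz(sg[0]*q[0]+y0);t=np.array([0,0,d1])+M@[a1,ly,0]
    M=M@Ry(sg[1]*q[1]+o2);t=t+M@[0,0,a2]
    M=M@Ry(sg[2]*q[2]+o3);t=t+M@[d4,0,a3]
    M=M@Rx(sg[3]*q[3])@Ry(sg[4]*q[4]-o2-o3);t=t+M@[d6,0,0]
    M=M@Rx(sg[5]*q[5]+o6)
    M=M@np.array([[0,0,1],[0,1,0],[-1,0,0.]])  # tool z along x
    return t,M
def res(p,sg):
    r=[]
    for q,t,e in L:
        a,M=fk(q,p,sg);Mm=R.from_euler('xyz',e).as_matrix();r+=list((a-t)*3)+list((M-Mm).ravel()*.5)
    return r
best=[]
import itertools
for s4 in(1,-1):
  for s6 in(1,-1):
    for o6 in(0,np.pi):
      for y0 in(0,-.29):
        sg=(1,1,-1,s4,-1,s6)
        o=least_squares(res,[y0,.35,.05,0,.4,.03,.4,.08,o6,0,0],args=(sg,));best.append((o.cost,sg,o.x.round(4).tolist()))
best.sort(key=lambda b:b[0])
for b in best[:3]:print(b)
E
wc -l log.txt
```

```text
[ 0.782  0.097 -0.877  0.487 -0.871 -0.792] [0.42060672 0.07822583 0.28180196] [ 0.11213126 -0.39303986 -0.91265889] [-0.27467778 -0.20007651 -0.03111202]
(np.float64(0.0023710655991511257), (1, 1, -1, -1, -1, -1), [0.0288, -0.057, 0.0137, -0.2106, 0.6811, 0.063, 0.3373, 0.0928, 6.3161, 0.0803, -0.0607])
(np.float64(0.0023710655991547765), (1, 1, -1, -1, -1, -1), [0.0288, -0.057, 0.0137, -0.2106, 0.6811, 0.063, 0.3373, 0.0928, 0.0329, 0.0803, -0.0607])
(np.float64(0.00237106559917669), (1, 1, -1, -1, -1, -1), [0.0288, -0.057, 0.0137, -0.2106, 0.6811, 0.063, 0.3373, 0.0928, 6.3161, 0.0803, -0.0607])
7 log.txt
```

```bash
cat > fk.py <<'E'
from h import *
from scipy.optimize import least_squares
L=[json.loads(l) for l in open('log.txt')]
E=lambda a,x:R.from_euler(a,x).as_matrix()
T=np.array([[0,0,1],[0,1,0],[-1,0,0.]])
def chain(q,p,sg):
    y0,o23,o4,o5,o6=p
    R1=E('z',sg[0]*q[0]+y0);R2=R1@E('y',sg[1]*q[1]);R3=R2@E('y',sg[2]*q[2]+o23);R4=R3@E('x',sg[3]*q[3]+o4);R5=R4@E('y',sg[4]*q[4]+o5);R6=R5@E('x',sg[5]*q[5]+o6)
    return R1,R2,R3,R4,R5,R6
def rr(p,sg): return np.concatenate([(chain(q,p,sg)[5]@T-R.from_euler('xyz',e).as_matrix()).ravel() for q,t,e in L])
E
python3 - <<'E'
from fk import *
sg=(1,1,-1,-1,-1,-1)
best=None
for sg in [(1,1,-1,-1,-1,-1),(1,1,-1,1,-1,-1),(1,1,-1,-1,-1,1),(1,1,-1,1,-1,1),(1,1,1,-1,-1,-1)]:
    o=least_squares(rr,[0,0,0,0,0],args=(sg,));print(sg,o.cost,o.x.round(4))
sg=(1,1,-1,-1,-1,-1)
o=least_squares(rr,[0,0,0,0,0],args=(sg,))
rows=[];b=[]
for q,t,e in L:
    R1,R2,R3,R4,R5,R6=chain(q,o.x,sg)
    # d1 z, R1:(x,y), R2:(x,z), R3:(x,z), R5:(x,z)
    rows.append(np.c_[[0,0,1],R1[:,0],R1[:,1],R2[:,2],R3[:,0],R3[:,2],R5[:,0]]);b+=t
A=np.vstack(rows);x,*_=np.linalg.lstsq(A,b,rcond=1e-4);print(x.round(4),np.linalg.svd(A)[1].round(3),np.abs(A@x-b).reshape(-1,3).round(4))
for q,t,e in L:print(np.round(q,3))
E
```

```text
(1, 1, -1, -1, -1, -1) 2.179857755962838e-30 [0. 0. 0. 0. 0.]
(1, 1, -1, 1, -1, -1) 0.028853796276961146 [ 0.6874 -1.9163 -1.0962  1.9734 -0.2648]
(1, 1, -1, -1, -1, 1) 0.14232629144333583 [ 1.1821 -1.8024  0.6463  1.929   2.5158]
(1, 1, -1, 1, -1, 1) 0.14232629123840215 [ 1.1822  1.3392 -0.6463 -1.2126  2.5158]
(1, 1, 1, -1, -1, -1) 0.2421599727154652 [-2.3504  2.2391 -3.1169 -0.4781  0.8681]
[-0.0394  0.0862 -0.1914  0.6655  0.3266  0.0561  0.1164] [5.188 3.708 2.739 0.661 0.523 0.332 0.136] [[0.0004 0.001  0.0046]
 [0.006  0.0025 0.0044]
 [0.0062 0.0023 0.0045]
 [0.0062 0.0023 0.0045]
 [0.0099 0.0086 0.0062]
 [0.0092 0.0107 0.0064]
 [0.0027 0.0086 0.0038]]
[ 1.545  0.359  0.011 -0.    -1.224 -0.288]
[ 0.844  0.04  -0.963  0.523 -0.85  -0.884]
[ 0.845  0.039 -0.962  0.522 -0.85  -0.884]
[ 0.845  0.039 -0.962  0.522 -0.85  -0.884]
[ 0.647  0.21  -1.017  0.704 -0.642 -0.928]
[ 0.648  0.213 -1.014  0.71  -0.625 -0.928]
[ 0.782  0.097 -0.877  0.487 -0.871 -0.792]
```

```bash
python3 - <<'E'
from fk import *
sg=(1,1,-1,-1,-1,-1)
def fit(f,names):
    rows=[];b=[]
    for q,t,e in L:
        rows.append(np.array(f(*chain(q,np.zeros(5),sg))).T);b+=t
    A=np.vstack(rows);x,*_=np.linalg.lstsq(A,b,rcond=1e-3);print(dict(zip(names,x.round(4))),np.linalg.svd(A)[1].round(3)[-3:],'err',np.abs(A@x-b).max().round(5))
z=[0,0,1]
fit(lambda a,b,c,d,e,g:[z,a[:,0],b[:,2],c[:,0],c[:,2],d[:,1],d[:,2],e[:,0]],'d1 a1 a2 d4 a3 w4y w4z d6'.split())
fit(lambda a,b,c,d,e,g:[z,b[:,2],c[:,0],d[:,1],e[:,0]],'d1 a2 d4 w4y d6'.split())
fit(lambda a,b,c,d,e,g:[z,a[:,0],b[:,2],c[:,0],c[:,2],d[:,1],e[:,0]],'d1 a1 a2 d4 a3 w4y d6'.split())
fit(lambda a,b,c,d,e,g:[z,a[:,0],a[:,1],b[:,2],c[:,0],c[:,2],d[:,1],e[:,0],e[:,2]],'d1 a1 ly a2 d4 a3 w4y d6 w5z'.split())
E
```

```text
{'d1': np.float64(0.1988), 'a1': np.float64(0.0), 'a2': np.float64(0.6016), 'd4': np.float64(0.4636), 'a3': np.float64(-0.0), 'w4y': np.float64(-0.1918), 'w4z': np.float64(0.0), 'd6': np.float64(0.1999)} [0.422 0.199 0.068] err 0.0
{'d1': np.float64(0.1988), 'a2': np.float64(0.6016), 'd4': np.float64(0.4636), 'w4y': np.float64(-0.1918), 'd6': np.float64(0.1999)} [1.655 0.531 0.195] err 0.0
{'d1': np.float64(0.1988), 'a1': np.float64(0.0), 'a2': np.float64(0.6016), 'd4': np.float64(0.4636), 'a3': np.float64(0.0), 'w4y': np.float64(-0.1918), 'd6': np.float64(0.1999)} [0.499 0.349 0.147] err 0.0
{'d1': np.float64(0.1988), 'a1': np.float64(0.0), 'ly': np.float64(0.0), 'a2': np.float64(0.6016), 'd4': np.float64(0.4636), 'a3': np.float64(0.0), 'w4y': np.float64(-0.1918), 'd6': np.float64(0.1999), 'w5z': np.float64(-0.0)} [0.206 0.096 0.042] err 0.0
```

```bash
cat >> fk.py <<'E'
SG=(1,1,-1,-1,-1,-1)
lo=np.array([-3.07,-1.43,-1.02,-3.03,-3.05,-3.03])+.03;hi=np.array([3.07,2.12,1.25,1.67,-0.0,3.03])-.03
def fk(q,full=False):
    R1,R2,R3,R4,R5,R6=chain(q,np.zeros(5),SG)
    e=np.array([0,0,.1988])+R2[:,2]*.6016;w=e+R3[:,0]*.4636;o=w-R4[:,1]*.1918;t=o+R5[:,0]*.1999
    return (t,R6@T,[e,w,o]) if full else (t,R6@T)
def ik(p,M,q0):
    def f(q):
        t,m=fk(q);return np.r_[(t-p)*3,R.from_matrix(m.T@M).as_rotvec()]
    o=least_squares(f,np.clip(q0,lo+.01,hi-.01),bounds=(lo,hi),xtol=1e-10,ftol=1e-10,gtol=1e-10);return o.x,np.abs(o.fun).max()
def track(q,grasps,N=8):
    """grasps: list of (grasp,zt,xt); follow with slerp, report worst err / min margin"""
    worst=0;marg=9;zmin=9
    for g,zt,xt in grasps:
        t0,M0=fk(q);p,M=pose(g,zt,xt);rv=R.from_matrix(M0.T@M).as_rotvec()
        for k in range(1,N+1):
            q,er=ik(t0+(p-t0)*k/N,M0@R.from_rotvec(rv*k/N).as_matrix(),q);worst=max(worst,er)
            marg=min(marg,(q-lo).min(),(hi-q).min());zmin=min(zmin,min(a[2] for a in fk(q,True)[2]))
    return q,worst,marg,zmin
E
cat > scan.py <<'E'
from fk import *
m=np.array([.3578,-.9338,0]);n=np.array([.9338,.3578,0]);mid=np.array([.4265,-.0279,.044])
q0=get_state()['q'];rng=np.random.default_rng(0)
tip=np.array([.4086,.2729,.09]);C=[]
for t in(-20,-10,0,10,20,30):
  for phi in(-40,-20,0,20,40):
    for s in(1,-1):
      S=R.from_rotvec(np.radians(phi)*m)*R.from_rotvec(-np.radians(t)*n)
      zt=S.apply([0,0,-1]);xt=S.apply(s*n)
      best=[]
      for k in range(4):
        q,e=ik(*pose(mid,zt,xt),q0 if k==0 else q0+rng.normal(0,.7,6))
        if e<1e-3: best.append((min((q-lo).min(),(hi-q).min()),q))
      if not best: continue
      mg,q=max(best,key=lambda b:b[0])
      for az in(75,85,95,105):
        a=np.radians(az);t_=np.radians(t);zp=np.array([np.cos(a)*np.cos(t_),np.sin(a)*np.cos(t_),-np.sin(t_)]);xp=np.cross([0,0,-1.],[np.cos(a),np.sin(a),0]);xp=-s*xp/np.linalg.norm(xp)*1
        for k in range(3):
          qp,e=ik(*pose(tip,zp,xp),q if k==0 else q+rng.normal(0,.7,6))
          if e<1e-3:
            C.append((min(mg,(qp-lo).min(),(hi-qp).min()),t,phi,s,az,q.round(2),qp.round(2),min(x[2] for x in fk(qp,True)[2])))
C.sort(key=lambda c:-c[0]);print(len(C))
for c in C[:12]:print(c)
E
python3 scan.py
```

```text
201
(np.float64(0.8209726172477896), -20, -40, -1, 105, array([ 0.18,  0.66, -0.17, -0.23, -1.48,  0.16]), array([-0.04,  1.11, -0.16, -1.39, -1.99, -1.89]), np.float64(-0.032853635482580155))
(np.float64(0.8209726172477896), -20, -40, -1, 105, array([ 0.18,  0.66, -0.17, -0.23, -1.48,  0.16]), array([-0.04,  1.11, -0.16, -1.39, -1.99, -1.89]), np.float64(-0.03285363548258933))
(np.float64(0.8209726172477896), -20, -40, -1, 105, array([ 0.18,  0.66, -0.17, -0.23, -1.48,  0.16]), array([-0.04,  1.11, -0.16, -1.39, -1.99, -1.89]), np.float64(-0.032853635482580114))
(np.float64(0.7448793498436561), -10, -40, -1, 105, array([ 0.28,  0.63, -0.25, -0.12, -1.41,  0.08]), array([-0.05,  0.99, -0.2 , -1.34, -1.85, -1.95]), np.float64(0.027625574582038473))
(np.float64(0.7448793498436561), -10, -40, -1, 105, array([ 0.28,  0.63, -0.25, -0.12, -1.41,  0.08]), array([-0.05,  0.99, -0.2 , -1.34, -1.85, -1.95]), np.float64(0.027625574581869983))
(np.float64(0.7448793498436561), -10, -40, -1, 105, array([ 0.28,  0.63, -0.25, -0.12, -1.41,  0.08]), array([-0.05,  0.99, -0.2 , -1.34, -1.85, -1.95]), 
[... 453 characters left out ...]
 95, array([ 0.28,  0.63, -0.25, -0.12, -1.41,  0.08]), array([-0.12,  1.  , -0.3 , -1.42, -1.79, -1.84]), np.float64(0.02762557458203864))
(np.float64(0.6855889166469038), -10, -40, -1, 95, array([ 0.28,  0.63, -0.25, -0.12, -1.41,  0.08]), array([-0.12,  1.  , -0.3 , -1.42, -1.79, -1.84]), np.float64(0.027625574582038515))
(np.float64(0.6599773289160138), -20, -20, -1, 95, array([ 0.15,  0.48, -0.33, -0.29, -1.19,  0.32]), array([-0.1 ,  1.13, -0.26, -1.46, -1.95, -1.77]), np.float64(-0.03285363548258025))
(np.float64(0.6599773289160138), -20, -20, -1, 95, array([ 0.15,  0.48, -0.33, -0.29, -1.19,  0.32]), array([-0.1 ,  1.13, -0.26, -1.46, -1.95, -1.77]), np.float64(-0.03285363548261494))
```

```bash
sed -i "s/for t in(-20,-10,0,10,20,30)/for t in(0,10,15,20,25,30)/;s/for phi in(-40,-20,0,20,40)/for phi in(-5,0)/" scan.py
sed -i '/^C.sort/,$d' scan.py; cat >> scan.py <<'E'
B={}
for c in C:
    k=c[1:5]
    if k not in B or c[0]>B[k][0]:B[k]=c
for c in sorted(B.values(),key=lambda c:-c[0])[:24]:print(round(c[0],2),c[1:5],c[5],c[6],round(c[7],3))
E
python3 scan.py
```

```text
0.28 (0, -5, -1, 85) [ 0.4   0.25 -0.71 -0.   -0.7  -0.03] [-0.18  0.87 -0.46 -1.48 -1.59 -1.81] 0.09
0.28 (0, -5, -1, 95) [ 0.4   0.25 -0.71 -0.   -0.7  -0.03] [-0.11  0.86 -0.34 -1.38 -1.64 -1.93] 0.09
0.28 (0, -5, -1, 105) [ 0.4   0.25 -0.71 -0.   -0.7  -0.03] [-0.04  0.87 -0.23 -1.3  -1.71 -2.02] 0.09
0.22 (0, 0, -1, 75) [ 0.4   0.21 -0.77 -0.   -0.59 -0.03] [-0.24  0.91 -0.57 -1.59 -1.57 -1.66] 0.09
0.22 (0, 0, -1, 85) [ 0.4   0.21 -0.77 -0.   -0.59 -0.03] [-0.18  0.87 -0.46 -1.48 -1.59 -1.81] 0.09
0.22 (0, 0, -1, 95) [ 0.4   0.21 -0.77 -0.   -0.59 -0.03] [-0.11  0.86 -0.34 -1.38 -1.64 -1.93] 0.09
0.22 (0, 0, -1, 105) [ 0.4   0.21 -0.77 -0.   -0.59 -0.03] [-0.04  0.87 -0.23 -1.3  -1.71 -2.02] 0.09
0.12 (10, -5, -1, 75) [ 0.53  0.23 -0.87  0.28 -0.61 -0.4 ] [-0.22  0.73 -0.6  -1.57 -1.39 -1.82] 0.152
0.12 (10, -5, -1, 85) [ 0.53  0.23 -0.87  0.28 -0.61 -0.4 ] [-0.15  0.71 -0.48 -1.45 -1.43 -1.95] 0.152
0.12 (10, -5, -1, 95) [ 0.53  0.23 -0.87  0.28 -0.61 -0.4 ] [-0.08  0.72 -0.37 -1.34 -1.49 -2.04] 0.152
0.12 (10, -5, -1, 105) [ 0.53  0.23 -0.87  0.28 -0.61 -0.4 ] [-0.01  0.74 -0
[... 570 characters left out ...]
0.58  0.23 -0.94  0.44 -0.59 -0.59] [-0.06  0.65 -0.38 -1.32 -1.42 -2.11] 0.183
0.05 (15, -5, -1, 105) [ 0.58  0.23 -0.94  0.44 -0.59 -0.59] [ 0.01  0.68 -0.28 -1.22 -1.5  -2.16] 0.183
0.05 (15, -5, 1, 75) [ 0.58  0.23 -0.94  0.44 -0.59  2.55] [-0.18  0.63 -0.61 -1.56 -1.3   1.23] 0.183
0.05 (15, -5, 1, 85) [ 0.58  0.23 -0.94  0.44 -0.59  2.55] [-0.12  0.63 -0.49 -1.43 -1.35  1.12] 0.183
0.05 (15, -5, 1, 95) [ 0.58  0.23 -0.94  0.44 -0.59  2.55] [-0.06  0.65 -0.38 -1.32 -1.42  1.04] 0.183
0.03 (10, 0, -1, 95) [ 0.53  0.18 -0.96  0.38 -0.48 -0.5 ] [-0.08  0.72 -0.37 -1.34 -1.49 -2.04] 0.152
0.03 (10, 0, -1, 105) [ 0.53  0.18 -0.96  0.38 -0.48 -0.5 ] [-0.01  0.74 -0.26 -1.24 -1.57 -2.11] 0.152
```

```bash
cat > bot.py <<'E'
from fk import *
f=cam('wrist');im=f['img'];hsv=cv2.cvtColor(im,cv2.COLOR_RGB2HSV);b=((hsv[...,0]<20)&(hsv[...,1]>150)).astype(np.uint8)
k,l,st,ce=cv2.connectedComponentsWithStats(b);i=1+st[1:,4].argmax();print(st[i])
w=cloud(f);Q=w[l==i];Q=Q[~np.isnan(Q[:,0])]
save(f,'w2.png')
e=np.linalg.svd((Q-Q.mean(0))[:,:2],full_matrices=False)[2][0];e=-e*np.sign(e[1]);m=np.r_[e,0];n=np.r_[-e[1],e[0],0]
s=Q@m;o=Q@n;a=s.min();b0=(s-a<.055)
c=np.percentile(o[b0],[1,99]);print('m',m,'len',np.ptp(s),'across',c,'ztop',np.percentile(Q[:,2],99))
und=a-.001;mid=(und+.038)*m+c.mean()*n;mid[2]=.046;print('mid',mid)
S=R.from_rotvec(np.radians(-5)*m)*R.from_rotvec(-np.radians(10)*n);zt=S.apply([0,0,-1]);xt=-S.apply(n)
rel(mid-.08*zt,zt,xt);rel(mid,zt,xt)
print(track(get_state()['q'],[(mid-.08*zt,zt,xt),(mid,zt,xt)]))
E
python3 bot.py
```

```text
[ 262  170   66  141 8267]
m [ 0.362207   -0.93209768  0.        ] len 0.0928546545581202 across [0.40599734 0.44877799] ztop 0.0519712499353947
mid [ 0.46445295 -0.01526158  0.046     ]
move [-29.  -55.5  24.3] [-14.02   2.58  -1.96]
move [-25.1 -36.2 101.9] [-14.02   2.58  -1.96]
(array([ 0.51524583,  0.27683416, -0.78195459,  0.26986035, -0.6411987 ,
       -0.36407827]), np.float64(2.143252242348126e-11), np.float64(0.13261349724000848), np.float64(0.3733452044944792))
```

View pics/w2.png

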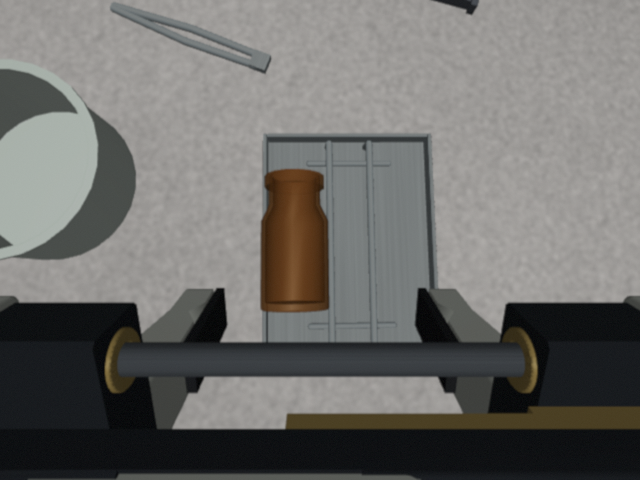

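The wrist view shows that my failed grasp rolled the bottle off the rails. It now lies on the tray floor at (294,240), between the left rail and the wall, still pointing the same way. Its axis is about 28 mm up. I'll take a shallow grasp, leaning the tool slightly so the fingers clear the rail and the wall.

```bash
cat > plan.py <<'E'
from fk import *
m=np.array([.3622,-.9321,0]);n=np.array([.9321,.3622,0]);ax=np.array([.46445,-.01526,.028])
S=R.from_rotvec(np.radians(-6)*m)*R.from_rotvec(-np.radians(8)*n);zt=S.apply([0,0,-1]);xt=-S.apply(n)
D=.0147
E
python3 - <<'E'
from plan import *
g=[(ax-(D+.06)*zt,zt,xt),(ax-D*zt,zt,xt)]
rel(*g[0]);rel(*g[1]);q,*r=track(get_state()['q'],g);print(q.round(2),r)
# peg: tool points az, tilt 8 below level ; lifted pose
for az in(80,88,94):
  a=np.radians(az);t=np.radians(8);zp=np.array([np.cos(a)*np.cos(t),np.sin(a)*np.cos(t),-np.sin(t)]);xp=-np.array([np.sin(a),-np.cos(a),0])
  tip=np.array([.4086,.2729,.09])
  path=[((ax+[0,0,.16]),zt,xt),([.44,.06,.24],zp,xp),(tip+[0,0,.11]-D*zp,zp,xp),(tip-D*zp,zp,xp)]
  qq,*r=track(q,path,10);print(az,qq.round(2),r,[x.round(3) for x in fk(qq,True)[2]])
E
```

```text
move [-33.6 -54.5  48.2] [-16.01   3.58  -2.19]
move [-29.6 -38.1 105.8] [-16.01   3.58  -2.19]
[ 0.5   0.3  -0.74  0.2  -0.67 -0.29] [np.float64(3.115727214504781e-11), np.float64(0.13214632440231067), np.float64(0.3764172869349985)]
80 [-0.22  0.75 -0.54 -1.49 -1.45  1.28] [np.float64(3.0499541588523386e-12), np.float64(0.2700253471129098), np.float64(0.14203682244898436)] [array([ 0.399, -0.088,  0.641]), array([ 0.527, -0.116,  0.196]), array([ 0.344, -0.092,  0.142])]
88 [-0.16  0.74 -0.44 -1.4  -1.49  1.19] [np.float64(7.806831132641421e-13), np.float64(0.2700253471129098), np.float64(0.14203682244897886)] [array([ 0.401, -0.065,  0.643]), array([ 0.574, -0.093,  0.213]), array([ 0.396, -0.097,  0.142])]
94 [-0.12  0.75 -0.37 -1.34 -1.53  1.13] [np.float64(7.806831132641421e-13), np.float64(0.2700253471129098), np.float64(0.1420368224489779)] [array([ 0.405, -0.049,  0.641]), array([ 0.606, -0.073,  0.224]), array([ 0.434, -0.096,  0.142])]
```

>>> drive_tool(
  moves=[
    [-33.6,-54.5,48.2,-16,3.6,-2.2,-0.5],
    [-33.6,-54.5,48.2,-16,3.6,-2.2,-0.5],
    [-33.6,-54.5,48.2,-16,3.6,-2.2,-0.5],
    [-33.6,-54.5,48.2,-16,3.6,-2.2,-0.5],
    [-31,-43.6,86.6,-16,3.6,-2.2,-0.5],
    [-30,-39.5,101,-16,3.6,-2.2,-0.5],
    [-30,-39.5,101,-16,3.6,-2.2,-0.5],
    [-30,-39.5,101,-16,3.6,-2.2,-0.5],
  ],
  grip_force=35,
)

```text
t: 4.92
eef_pos: [0.473, 0.0153, 0.2054]
ee_rot: [-3.001, -0.104, -2.77]
force: [-0.6, -0.9, 0.6]
width: 0.0658
```

```bash
python3 - <<'E'
from plan import *
s,M=cur();print(s['q'].round(3),s['width'],s['force'],s['t']);rel(ax-D*zt,zt,xt)
E
```

```text
[ 0.499  0.286 -0.729  0.199 -0.687 -0.283] 0.06581149088961682 [-0.60345361 -0.94432157  0.6183084 ] 4.925
move [ 0.4 -0.3  6.2] [-0.04  0.04  0.05]
```

>>> drive_tool(
  moves=[
    [0,0,3,0,0,0,-0.5],
    [0,0,5.5,0,0,0,-0.5],
    [0,0,5.5,0,0,0,-0.5],
    [0,0,5.5,0,0,0,0.5],
    [0,0,5.5,0,0,0,0.5],
    [0,0,5.5,0,0,0,0.5],
    [0,0,5.5,0,0,0,0.5],
    [0,0,5.5,0,0,0,0.5],
    [0,0,5.5,0,0,0,0.5],
  ],
  grip_force=35,
)

```text
t: 6.05
eef_pos: [0.4734, 0.0141, 0.1996]
ee_rot: [-3.002, -0.103, -2.771]
force: [5.7, 1.0, -0.8]
width: 0.0467
```

>>> drive_tool(
  moves=[
    [0,0,-8,0,0,0,0.5],
    [0,0,-20,0,0,0,0.5],
    [0,0,-20,0,0,0,0.5],
  ],
)

```text
t: 6.42
eef_pos: [0.4737, 0.0173, 0.22]
ee_rot: [-3.002, -0.103, -2.771]
force: [-0.2, -0.4, -0.9]
width: 0.0468
```

```bash
python3 - <<'E'
from plan import *
s,M=cur();print(s['q'].round(3),s['width'],s['force'],s['t'],s['eef_pos']+M[:,2]*(tcp_to_grasp+D))
f=cam('wrist');save(f,'w3.png')
E
```

```text
[ 0.503  0.263 -0.709  0.188 -0.728 -0.274] 0.046800553754592 [-0.16379447 -0.41240513 -0.8880454 ] 6.425 [ 0.46593243 -0.01173243  0.04859743]
```

View pics/w3.png

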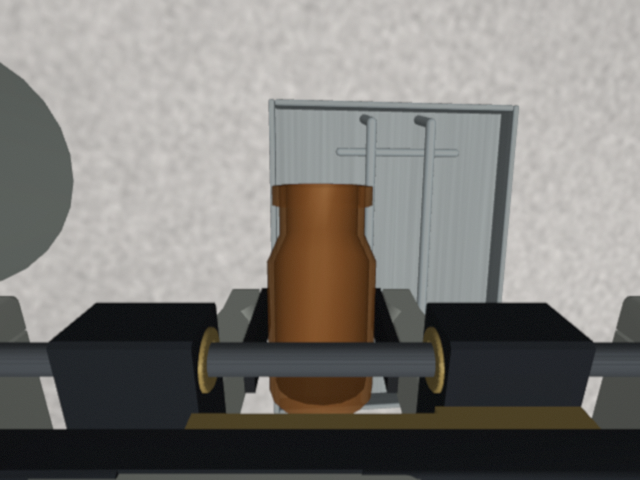

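The bottle is lifted and held square between the pads, spanning (270–375, 185–410). Next I'll raise it and turn it mouth down.

```bash
cat >> plan.py <<'E'
a=np.radians(88);t=np.radians(8);zp=np.array([np.cos(a)*np.cos(t),np.sin(a)*np.cos(t),-np.sin(t)]);xp=-np.array([np.sin(a),-np.cos(a),0])
tip=np.array([.4086,.2729,.09])
E
python3 - <<'E'
from plan import *
s,M0=cur();b=(s['eef_pos'],M0)
g=s['eef_pos']+tcp_to_grasp*M0[:,2]
rel(g+[0,0,.13],zt,xt)
p,M=rel([.44,.06,.25],zp,xp)
rel(tip+[0,0,.13]-D*zp,zp,xp,(p,M))
E
```

```text
move [  13.3  -17.9 -128. ] [ 0.01  0.05 -0.03]
move [ 83.  -98.1 -30.9] [-89.76 -20.74  16.67]
move [ 38.8  -0.2 199.1] [0. 0. 0.]
```

>>> drive_tool(
  moves=[
    [4,-6,-43,0,0,0,0.5],
    [9,-12,-86,0,0,0,0.5],
    [13,-18,-128,0,0,0,0.5],
    [13,-18,-128,0,0,0,0.5],
  ],
)

```text
t: 6.98
eef_pos: [0.4748, 0.0176, 0.3519]
ee_rot: [-3.002, -0.099, -2.771]
force: [0.6, -0.0, -1.7]
width: 0.0465
```

>>> drive_tool(
  moves=[
    [70,-80,97,-89.8,-20.7,16.7,0.5],
    [70,-80,97,-89.8,-20.7,16.7,0.5],
    [70,-80,97,-89.8,-20.7,16.7,0.5],
    [70,-80,97,-89.8,-20.7,16.7,0.5],
    [70,-80,97,-89.8,-20.7,16.7,0.5],
    [70,-80,97,-89.8,-20.7,16.7,0.5],
    [70,-80,97,-89.8,-20.7,16.7,0.5],
    [70,-80,97,-89.8,-20.7,16.7,0.5],
    [70,-80,97,-89.8,-20.7,16.7,0.5],
    [70,-80,97,-89.8,-20.7,16.7,0.5],
    [70,-80,97,-89.8,-20.7,16.7,0.5],
    [70,-80,97,-89.8,-20.7,16.7,0.5],
  ],
)

```text
t: 8.48
eef_pos: [0.4346, -0.0971, 0.2722]
ee_rot: [1.713, -0.0, 3.108]
force: [0.3, -0.6, -1.7]
width: 0.0464
```

```bash
python3 - <<'E'
from plan import *
s,M=cur();print(s['q'].round(3),s['width'],s['force'],s['t'],s['eef_pos']+M[:,2]*tcp_to_grasp,M[:,2],M[:,1])
rel(tip+[0,0,.13]-D*zp,zp,xp)
E
```

```text
[-0.462  0.472 -0.227 -1.178 -1.796  0.775] 0.046427752927622676 [ 0.30719288 -0.59500042 -1.71793248] 8.475 [0.43988413 0.06051217 0.2496593 ] [ 0.03292212  0.98935511 -0.1417484 ] [0.00501959 0.14165982 0.98990267]
move [3.860e+01 1.000e-01 1.986e+02] [-0.15 -0.09 -0.  ]
```

>>> drive_tool(
  moves=[
    [13,0,60,0,0,0,0.5],
    [26,0,120,0,0,0,0.5],
    [38.6,0,170,0,0,0,0.5],
    [38.6,0,198.6,0,0,0,0.5],
    [38.6,0,198.6,0,0,0,0.5],
    [38.6,0,198.6,0,0,0,0.5],
  ],
)

```text
t: 9.22
eef_pos: [0.4027, 0.1004, 0.2446]
ee_rot: [1.712, 0.0, 3.109]
force: [0.4, 0.3, -1.3]
width: 0.0467
```

```bash
cat > look.py <<'E'
from plan import *
s,M=cur();g=s['eef_pos']+M[:,2]*(tcp_to_grasp+D);print(s['t'],'axis pt',g.round(4),s['width'],s['force'])
for nme in('scene','top'):
    f=cam(nme);w=np.nan_to_num(cloud(f),nan=-1);hsv=cv2.cvtColor(f['img'],cv2.COLOR_RGB2HSV)
    am=(hsv[...,0]<20)&(hsv[...,1]>130)&(np.linalg.norm(w[...,:2]-g[:2],axis=-1)<.045)&(w[...,2]>.02)
    Q=w[am];print(nme,len(Q),Q.min(0).round(4),Q.max(0).round(4))
    if nme=='scene':
        u=proj(f,g).astype(int);x,y=max(u[0]-110,0),max(u[1]-110,0);cv2.imwrite('pics/'+__import__('sys').argv[1],cv2.resize(f['img'][y:y+200,x:x+200,::-1],None,fx=3,fy=3))
    # horizontal slices
    for zz in np.arange(.05,.27,.02):
        k=Q[abs(Q[:,2]-zz)<.01]
        if len(k)>8: print('  z',zz.round(2),len(k),np.percentile(k[:,0],[2,98]).round(4),np.percentile(k[:,1],[2,98]).round(4))
E
python3 look.py p1.png
```

```text
9.225 axis pt [0.4084 0.2726 0.2202] 0.04670921539869208 [ 0.37486857  0.31628906 -1.25604408]
scene 712 [0.3893 0.247  0.1649] [0.4353 0.292  0.2614]
  z 0.17 103 [0.4146 0.4282] [0.2534 0.2865]
  z 0.19 28 [0.421 0.428] [0.2586 0.2802]
  z 0.23 126 [0.4052 0.4333] [0.2478 0.2845]
  z 0.25 433 [0.3929 0.4328] [0.2483 0.289 ]
  z 0.27 20 [0.3998 0.4334] [0.2498 0.289 ]
top 1344 [0.3868 0.2478 0.1671] [0.4334 0.2953 0.2635]
  z 0.17 91 [0.3907 0.4277] [0.2514 0.2663]
  z 0.19 20 [0.3908 0.4282] [0.249  0.2599]
  z 0.21 124 [0.3898 0.4308] [0.2487 0.2636]
  z 0.23 144 [0.3882 0.4314] [0.2488 0.2642]
  z 0.25 620 [0.3891 0.4316] [0.2491 0.2933]
  z 0.27 345 [0.3891 0.4288] [0.251  0.2919]
```

View pics/p1.png

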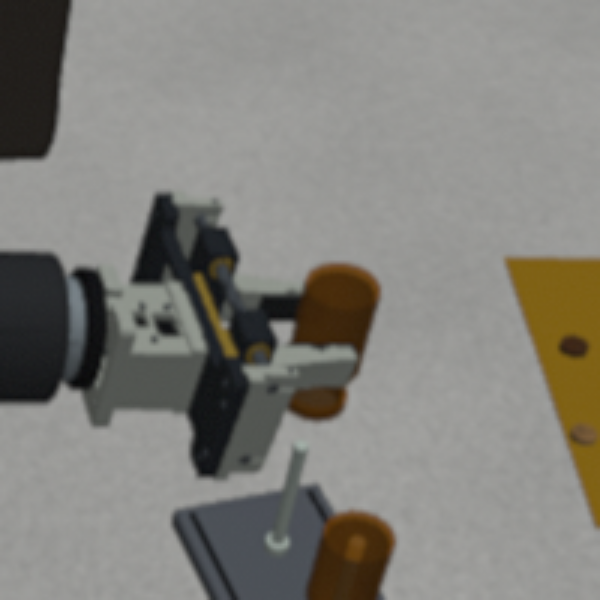

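The bottle hangs mouth down at (335,340) in this crop, right above the free peg at (300,450). In numbers, its centre is (0.410, 0.271) and the peg is at (0.4086, 0.2729). I'll lower it.

>>> drive_tool(
  moves=[
    [0,-30,4.3,0,0,0,0.5],
    [0,-60,8.6,0,0,0,0.5],
    [0,-90,12.9,0,0,0,0.5],
    [0,-110,15.8,0,0,0,0.5],
    [0,-121,17.3,0,0,0,0.5],
    [0,-121,17.3,0,0,0,0.5],
    [0,-121,17.3,0,0,0,0.5],
  ],
)

```text
t: 10.2
eef_pos: [0.4029, 0.1005, 0.1226]
ee_rot: [1.71, -0.0, 3.107]
force: [0.3, 0.1, -1.5]
width: 0.0467
```

```bash
python3 look.py p2.png | grep -v "  z"
```

```text
10.2 axis pt [0.4089 0.2727 0.0984] 0.04670485277601403 [ 0.33163203  0.14785871 -1.49246847]
scene 559 [0.3907 0.2472 0.0424] [0.4348 0.2937 0.1411]Traceback (most recent call last):
  File "look.py", line 6, in <module>
    Q=w[am];print(nme,len(Q),Q.min(0).round(4),Q.max(0).round(4))
                             ~~~~~^^^
    return umr_minimum(a, axis, None, out, keepdims, initial, where)
ValueError: zero-size array to reduction operation minimum which has no identity
```

>>> drive_tool(
  moves=[
    [0,-2,0.3,0,0,0,0.5],
    [0,-4,0.6,0,0,0,0.5],
    [0,-6,0.9,0,0,0,0.5],
    [0,-6,0.9,0,0,0,0.5],
  ],
)

```text
t: 10.8
eef_pos: [0.4026, 0.1007, 0.1157]
ee_rot: [1.71, -0.002, 3.107]
force: [0.5, 0.4, -1.1]
width: 0.0466
```

```bash
python3 look.py p3.png | grep -v "  z"
```

```text
10.8 axis pt [0.4085 0.2729 0.0915] 0.04659950810009551 [ 0.54624606  0.42949966 -1.11114209]
scene 553 [0.3903 0.2476 0.0368] [0.4344 0.2919 0.1336]Traceback (most recent call last):
  File "look.py", line 6, in <module>
    Q=w[am];print(nme,len(Q),Q.min(0).round(4),Q.max(0).round(4))
                             ~~~~~^^^
    return umr_minimum(a, axis, None, out, keepdims, initial, where)
ValueError: zero-size array to reduction operation minimum which has no identity
```

Not touching yet, so I'll lower in 1 mm steps, watching the force.

>>> drive_tool(
  moves=[
    [0,-1,0.1,0,0,0,0.5],
    [0,-2,0.3,0,0,0,0.5],
    [0,-2,0.3,0,0,0,0.5],
  ],
)

```text
t: 11.28
eef_pos: [0.4026, 0.1007, 0.1139]
ee_rot: [1.71, -0.002, 3.107]
force: [-0.5, -1.0, -0.3]
width: 0.0468
```

>>> drive_tool(
  moves=[
    [0,-1,0.1,0,0,0,0.5],
    [0,-1,0.1,0,0,0,0.5],
  ],
)

```text
t: 11.52
eef_pos: [0.4026, 0.1008, 0.1135]
ee_rot: [1.708, -0.001, 3.107]
force: [0.3, 0.0, 5.3]
width: 0.0467
```

>>> drive_tool(
  moves=[
    [0,-1,0.1,0,0,0,0.5],
    [0,-1,0.1,0,0,0,0.5],
  ],
)

```text
t: 11.78
eef_pos: [0.4026, 0.1009, 0.113]
ee_rot: [1.706, -0.001, 3.107]
force: [0.5, -1.2, 9.0]
width: 0.0466
```

Contact: 5–9 N upward. I'll ease up 1 mm, open, and back out.

>>> drive_tool(
  moves=[
    [0,1.3,-0.2,0,0,0,0.5],
    [0,1.3,-0.2,0,0,0,-0.1],
    [0,1.3,-0.2,0,0,0,-0.3],
    [0,1.3,-0.2,0,0,0,-0.55],
    [0,1.3,-0.2,0,0,0,-0.55],
    [0,1.3,-0.2,0,0,0,-0.55],
    [0,1.3,-0.2,0,0,0,-0.55],
    [0,1.3,-0.2,0,0,0,-0.55],
  ],
)

```text
t: 12.78
eef_pos: [0.4026, 0.1006, 0.1132]
ee_rot: [1.711, -0.002, 3.107]
force: [-0.7, 0.6, -0.3]
width: 0.0678
```

```bash
python3 look.py p4.png 2>/dev/null
```

```text
12.775 axis pt [0.4086 0.2728 0.0889] 0.06782502273801137 [-0.65542384  0.59419682 -0.25082954]
scene 575 [0.3906 0.2474 0.0348] [0.4355 0.2924 0.1328]
  z 0.09 104 [0.4107 0.4326] [0.2484 0.2856]
  z 0.11 148 [0.4072 0.4332] [0.2488 0.2853]
  z 0.13 295 [0.3928 0.432 ] [0.2486 0.2902]
```

View pics/p4.png

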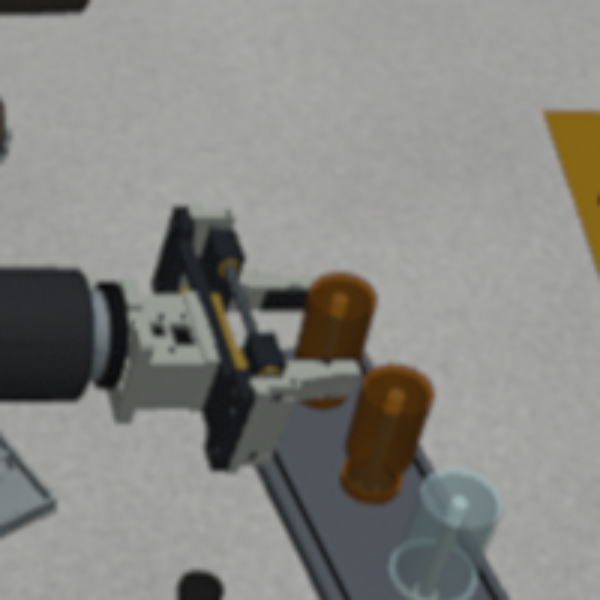

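```bash
cat > plan2.py <<'E'
from plan import *
yr=np.radians(5.5);ex=np.array([np.cos(yr),np.sin(yr),0]);ey=np.array([-np.sin(yr),np.cos(yr),0]);up=np.array([0,0,1.]);a_=(ey+up)/2**.5;nn=(up-ey)/2**.5
tg=.478*ex+.323*nn-.1495*a_
def dump(az,el,mouth):
    h=np.array([np.cos(np.radians(az)),np.sin(np.radians(az)),0]);e=np.radians(el)
    md=h*np.cos(e)-up*np.sin(e);z=-h*np.sin(e)-up*np.cos(e);x=np.cross(md,z)
    return mouth-.04*md,z,x
E
python3 - <<'E'
from plan2 import *
print('tg',tg)
s,M=cur();q=s['q'];g=s['eef_pos']+tcp_to_grasp*M[:,2];z,x=M[:,2],M[:,0]
q1,*r=track(q,[(g-.12*z,z,x)]);print('ret',q1.round(2),r,[i.round(2) for i in fk(q1,True)[2]])
for sx in(-1,1):
  q2,*r=track(q1,[([.42,.1,.30],z,x),([.5,-.2,.36],-nn,sx*ex),(tg+.08*nn,-nn,sx*ex),(tg,-nn,sx*ex)],10);print(sx,q2.round(2),r)
  if sx==1: continue
  q3,*r=track(q2,[(tg+.11*a_,-nn,sx*ex)],6);print('draw',q3.round(2),r)
  for az in(60,80,95,110,125,150):
   for el in(40,):
    gd,zd,xd=dump(az,el,np.array([.66,-.0045,.10]))
    q4,*r=track(q3,[([.58,-.15,.33],-nn,sx*ex),(gd+[0,0,.12],zd,xd),(gd,zd,xd)],10);print(az,el,q4.round(2),r)
E
```

```text
tg [ 0.50782221 -0.28675552  0.12268303]
ret [-0.36  0.72 -0.39 -1.22 -1.59  1.13] [np.float64(4.4297898682543746e-14), np.float64(0.5518321647614908), np.float64(0.14312247506403614)] [array([ 0.37, -0.14,  0.65]), array([ 0.57, -0.21,  0.24]), array([ 0.39, -0.22,  0.16])]
-1 [-0.58  0.66  0.21 -0.59 -1.66  0.79] [np.float64(9.226419628305393e-11), np.float64(0.6050567260468003), np.float64(0.17696292074724956)]
draw [-0.5   0.5   0.14 -0.63 -1.69  0.68] [np.float64(7.777112287499222e-14), np.float64(1.0237984380327907), np.float64(0.3896394066598273)]
60 40 [ 0.45  0.67 -0.09  0.37 -1.43 -1.15] [np.float64(8.031075804382226e-11), np.float64(0.8486749830613888), np.float64(0.3501660527109126)]
80 40 [ 0.5   0.59 -0.31  0.57 -1.21 -1.02] [np.float64(8.031075804382226e-11), np.float64(0.6784107597609516), np.float64(0.33671745267497283)]
95 40 [ 0.51  0.52 -0.49  0.75 -1.04 -0.97] [np.float64(8.031075804382226e-11), np.float64(0.5034147146697157), np.float64(0.33070822093817887)]
110 40 [ 0.47  0.44 -0.66  0.99 -0.86 -0.94] [np.float64(8.031075804382226e-11), np.float64(0.3299549017093155), np.float64(0.32840865098640437)]
125 40 [ 0.36  0.37 -0.81  1.35 -0.69 -0.96] [np.float64(8.031075804382226e-11), np.float64(0.1775737531644742), np.float64(0.3302199107061848)]
150 40 [ 0.19  0.27 -0.89  1.64 -0.45 -0.71] [np.float64(0.08465785489985954), np.float64(2.220446049250313e-16), np.float64(0.3535926704244778)]
1 [-0.58  0.66  0.21 -0.59 -1.66 -2.35] [np.float64(9.320344496188682e-11), np.float64(0.3376545771771218), np.float64(0.17696292074724956)]
```

The top of the bottle is at 0.128–0.13 m, so it hangs on the peg clear of the fingers. I'll retract 50 mm only, because the wrist gets close to the tube rack behind, then rise.

>>> drive_tool(
  moves=[
    [0,0,-15,0,0,0,-0.55],
    [0,0,-35,0,0,0,-0.55],
    [0,0,-52,0,0,0,-0.55],
    [0,50,-60,0,0,0,-0.55],
    [0,110,-68,0,0,0,-0.55],
    [0,170,-76,0,0,0,-0.55],
    [0,200,-81,0,0,0,-0.2],
    [0,200,-81,0,0,0,-0.1],
    [0,200,-81,0,0,0,-0.1],
  ],
)

```text
t: 14.0
eef_pos: [0.4007, 0.0477, 0.3223]
ee_rot: [1.711, -0.002, 3.106]
force: [-0.5, -1.1, -0.4]
width: 0.0494
```

```bash
python3 - <<'E'
from plan2 import *
s,M=cur();print(s['t'],s['q'].round(2),s['width'],s['force'])
f=cam('top');w=np.nan_to_num(cloud(f),nan=-1);m=(np.linalg.norm(w[...,:2]-tip[:2],axis=-1)<.04)&(w[...,2]>.06);Q=w[m];print(len(Q));
if len(Q):print('bottle top',Q.mean(0),np.percentile(Q[:,2],[5,50,95]))
P1=([.5,-.2,.36],-nn,-ex);P2=(tg+.08*nn,-nn,-ex)
b=rel(*P1);rel(*P2,b)
print(track(s['q'],[P1,P2],12))
E
```

```text
14.0 [-0.25  0.27 -0.38 -1.33 -1.66  0.67] 0.04938215384366781 [-0.48944464 -1.07532207 -0.41286368]
880
bottle top [0.41064056 0.26735234 0.11973485] [0.07711866 0.12841523 0.13137443]
move [-122.2  100.2 -373.4] [36.95  6.78 -3.58]
move [   0.5 -229.4   26.2] [0. 0. 0.]
(array([-0.63467449,  0.67127254,  0.37081205, -0.5736044 , -1.81469048,
        0.74798579]), np.float64(2.2622903550484352e-11), np.float64(0.663548362270439), np.float64(0.3733346538045056))
```

>>> drive_tool(
  moves=[
    [-122,100,-373,37,6.8,-3.6,-0.1],
    [-122,100,-373,37,6.8,-3.6,-0.1],
    [-122,100,-373,37,6.8,-3.6,-0.1],
    [-122,100,-373,37,6.8,-3.6,-0.1],
    [-122,100,-373,37,6.8,-3.6,-0.1],
    [-122,100,-373,37,6.8,-3.6,-0.1],
    [-122,100,-373,37,6.8,-3.6,-0.1],
    [-122,100,-373,37,6.8,-3.6,-0.1],
    [-122,100,-373,37,6.8,-3.6,-0.1],
    [-122,100,-373,37,6.8,-3.6,-0.1],
  ],
)

```text
t: 15.3
eef_pos: [0.5109, -0.3104, 0.4725]
ee_rot: [2.356, 0.0, -3.044]
force: [0.6, -0.5, 0.2]
width: 0.0482
```

```bash
python3 - <<'E'
from plan2 import *
s,M=cur();print(s['t'],s['q'].round(2),s['width'],M[:,2],s['eef_pos']+tcp_to_grasp*M[:,2])
rel(tg+.08*nn,-nn,-ex)
E
```

```text
15.3 [-0.49  0.37  0.32 -0.68 -1.93  0.48] 0.04819954090428572 [-0.06890117  0.70381789 -0.70703112] [ 0.49991883 -0.19831836  0.35985859]
move [   1.2 -230.5   24.9] [ 0.01 -0.06  0.1 ]
```

>>> drive_tool(
  moves=[
    [1,-60,25,0,0,0,-0.1],
    [1,-120,25,0,0,0,-0.1],
    [1,-180,25,0,0,0,-0.1],
    [1,-230.5,25,0,0,0,-0.1],
    [1,-230.5,25,0,0,0,-0.1],
    [1,-230.5,25,0,0,0,-0.1],
  ],
)

```text
t: 16.05
eef_pos: [0.5246, -0.4554, 0.2931]
ee_rot: [2.357, 0.002, -3.044]
force: [0.3, 1.0, 0.8]
width: 0.0476
```

```bash
python3 - <<'E'
from plan2 import *
s,M=cur();print(s['t'],s['width'],s['eef_pos']+tcp_to_grasp*M[:,2]-tg)
f=cam('wrist');save(f,'w4.png');w=np.nan_to_num(cloud(f),nan=-9)
d=w-tg;A,N,X=d@a_,d@nn,d@ex
m=(abs(X)<.03)&(A>-.02)&(A<.06)&(N>-.005)&(N<.03);print(m.sum(),'A',np.percentile(A[m],[1,50,99]).round(4))
for lo_ in(-.02,0,.02):
    k=m&(A>lo_)&(A<lo_+.02);v,u=np.nonzero(k);print(lo_,k.sum(),'X',np.percentile(X[k],[1,50,99]).round(4),'N',np.percentile(N[k],[50,95,99]).round(4),'uv',u.mean(),v.mean())
print('proj tg',proj(f,tg),'mouth',proj(f,tg+.04*a_))
rel(tg,-nn,-ex)
E
```

```text
16.05 0.04764340007381969 [ 0.00598998 -0.05664659  0.05767329]
3370 A [-0.0195  0.0069  0.0356]
-0.02 1273 X [-0.014  -0.0022  0.0098] N [0.0106 0.0127 0.0133] uv 323.4736842105263 248.32678711704634
0 1156 X [-0.0138 -0.0018  0.01  ] N [0.0092 0.0114 0.0119] uv 323.0726643598616 279.02249134948096
0.02 941 X [-0.0144 -0.0019  0.0108] N [0.0081 0.0104 0.0109] uv 322.6695005313496 305.92348565356
proj tg [320.0106097  258.88897739] mouth [319.80810545 316.49812007]
move [ 0.8 -1.4 81.8] [-0.13  0.03  0.22]
```

View pics/w4.png

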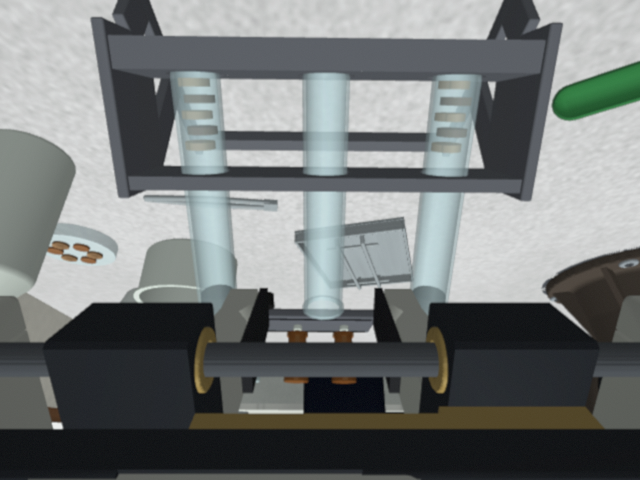

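The open tube is centred at (323,250) between the jaws, with the stoppered tubes left and right of it. It lies 2 mm off in x and sags about 3° from its play in the rack. I'll grip it square to its real axis.

```bash
cat >> plan2.py <<'E'
tgc=tg-.002*ex-.0003*nn; sag=R.from_rotvec(-np.radians(3)*ex); zs=sag.apply(-nn)
E
python3 - <<'E'
from plan2 import *
rel(tgc,zs,-ex)
E
```

```text
move [ 2.7  6.9 82.3] [2.87 0.04 0.22]
```

>>> drive_tool(
  moves=[
    [2.7,6.9,40,2.9,0,0.2,-0.1],
    [2.7,6.9,70,2.9,0,0.2,-0.1],
    [2.7,6.9,82,2.9,0,0.2,-0.1],
    [2.7,6.9,82,2.9,0,0.2,-0.1],
    [2.7,6.9,82,2.9,0,0.2,-0.1],
  ],
)

```text
t: 16.73
eef_pos: [0.516, -0.3945, 0.241]
ee_rot: [2.41, 0.001, -3.047]
force: [0.8, -0.5, 0.6]
width: 0.0482
```

>>> drive_tool(
  moves=[
    [0,0,0,0,0,0,0.3],
    [0,0,0,0,0,0,0.6],
    [0,0,0,0,0,0,0.6],
    [0,0,0,0,0,0,0.6],
    [0,0,0,0,0,0,0.6],
    [0,0,0,0,0,0,0.6],
  ],
  grip_force=25,
)

```text
t: 17.48
eef_pos: [0.5157, -0.3939, 0.2396]
ee_rot: [2.408, -0.001, -3.047]
force: [0.5, -1.1, -0.7]
width: 0.0243
```

```bash
python3 - <<'E'
from plan2 import *
s,M=cur();g=s['eef_pos']+tcp_to_grasp*M[:,2];print(s['t'],s['width'],s['force'],(g-tgc)@np.c_[ex,a_,nn])
rel(g+.002*nn,sag.apply(-nn)-0,-ex)
rel(g+.0035*nn,R.from_rotvec(-np.radians(.2)*ex).apply(-nn),-ex)
rel(g+.0035*nn+.11*a_,R.from_rotvec(-np.radians(.2)*ex).apply(-nn),-ex)
E
```

```text
17.475 0.02433024253410299 [ 0.4503246  -1.1492852  -0.71447655] [-0.00037567 -0.00156301 -0.00014186]
move [-0.1 -0.  -2. ] [ 0.02  0.02 -0.09]
move [-0.1 -7.9 -3.3] [-2.78  0.03 -0.08]
move [ 1.00e-01  1.02e+02 -9.00e+00] [-2.78  0.03 -0.08]
```

>>> drive_tool(
  moves=[
    [0,-3.4,-1.5,-1.2,0,0,0.6],
    [0,-6.3,-2.8,-2.2,0,0,0.6],
    [0,-6.3,-2.8,-2.2,0,0,0.6],
  ],
)

```text
t: 17.85
eef_pos: [0.5162, -0.4005, 0.2369]
ee_rot: [2.368, -0.001, -3.047]
force: [0.7, 1.1, 0.7]
width: 0.0248
```

>>> drive_tool(
  moves=[
    [0,10,0,0,0,0,0.6],
    [0,20,-0.2,0,0,0,0.6],
    [0,20,-0.2,0,0,0,0.6],
  ],
)

```text
t: 18.23
eef_pos: [0.5152, -0.3856, 0.253]
ee_rot: [2.371, 0.001, -3.046]
force: [0.4, -0.3, -0.6]
width: 0.0242
```

```bash
python3 - <<'E'
from plan2 import *
s,M=cur();g=s['eef_pos']+tcp_to_grasp*M[:,2];print(s['t'],s['width'],s['force'],s['moment'],(g-tgc)@np.c_[ex,a_,nn])
print('dir a in tool',M.T@a_)
E
```

```text
18.225 0.024203745564581897 [ 0.44727738 -0.29284343 -0.62657622] [-2.35144068 -0.30644305  0.0377139 ] [2.66104547e-05 1.97710083e-02 3.27189657e-03]
dir a in tool [-2.77680607e-04  9.99892745e-01 -1.46431647e-02]
```

>>> drive_tool(
  moves=[
    [0,15,-0.2,0,0,0,0.6],
    [0,30,-0.4,0,0,0,0.6],
    [0,45,-0.6,0,0,0,0.6],
    [0,60,-0.9,0,0,0,0.6],
    [0,75,-1.1,0,0,0,0.6],
    [0,100,-1.5,0,0,0,0.6],
    [0,120,-1.8,0,0,0,0.6],
    [0,120,-1.8,0,0,0,0.6],
  ],
)

```text
t: 19.23
eef_pos: [0.5071, -0.3008, 0.3389]
ee_rot: [2.371, 0.002, -3.046]
force: [1.1, 0.4, -0.4]
width: 0.0242
```

```bash
python3 - <<'E'
from plan2 import *
s,M=cur();g=s['eef_pos']+tcp_to_grasp*M[:,2];print(s['t'],s['width'],s['force'],s['q'].round(2),g,M[:,1])
gd,zd,xd=dump(80,45,np.array([.66,-.0045,.10]))
W1=([.56,-.15,.34],-nn,-ex);W2=(gd+[0,0,.15],zd,xd)
print(track(s['q'],[W1,W2,(gd,zd,xd)],10),gd)
b=rel(*W1);rel(*W2,b)
E
```

```text
19.225 0.024212023960298333 [ 1.0970596   0.39084779 -0.38467675] [-0.47  0.45  0.12 -0.63 -1.69  0.64] [ 0.49677522 -0.19033939  0.22457315] [-0.07026355  0.71425686  0.69634774]
(array([ 0.51899313,  0.62095317, -0.30754217,  0.60549055, -1.27090496,
       -1.06765519]), np.float64(2.1535107030956624e-11), np.float64(0.6824578293102623), np.float64(0.31688231990012256)) [ 0.65508849 -0.03235457  0.12828427]
move [-67.3 102.3 -59. ] [-0.87  0.09  0.09]
move [-136.   189.1  276.4] [89.4  -0.   17.21]
```

>>> drive_tool(
  moves=[
    [-34,51,-30,0,0,0,0.6],
    [-67,102,-59,-0.9,0,0,0.6],
    [-67,102,-59,-0.9,0,0,0.6],
    [-67,102,-59,-0.9,0,0,0.6],
  ],
)

```text
t: 19.73
eef_pos: [0.5708, -0.2636, 0.4499]
ee_rot: [2.354, -0.0, -3.046]
force: [-1.1, 0.4, -1.3]
width: 0.0245
```

>>> drive_tool(
  moves=[
    [-15,21,31,9.9,0,1.9,0.6],
    [-30,42,61,19.9,0,3.8,0.6],
    [-45,63,92,29.8,0,5.7,0.6],
    [-60,84,123,39.7,0,7.6,0.6],
    [-75,105,153,49.7,0,9.6,0.6],
    [-91,126,184,59.6,0,11.5,0.6],
    [-106,147,215,69.5,0,13.4,0.6],
    [-121,168,245,79.5,0,15.3,0.6],
    [-136,189,276,89.4,0,17.2,0.6],
    [-136,189,276,89.4,0,17.2,0.6],
    [-136,189,276,89.4,0,17.2,0.6],
    [-136,189,276,89.4,0,17.2,0.6],
  ],
)

```text
t: 21.22
eef_pos: [0.6748, 0.0751, 0.3893]
ee_rot: [-2.359, -0.002, 2.964]
force: [0.1, 0.3, -1.0]
width: 0.0243
```

```bash
python3 - <<'E'
from plan2 import *
s,M=cur();g=s['eef_pos']+tcp_to_grasp*M[:,2];print(s['t'],s['width'],s['force'],s['q'].round(2),g,M[:,1])
for h in(.06,0):
    gd,zd,xd=dump(80,45,np.array([.66,-.0045,.10]));rel(gd+[0,0,h],zd,xd)
f=cam('top');w=np.nan_to_num(cloud(f),nan=-1)
for nm,(x,y) in dict(bottle=(.4086,.2729),dryb=(.503,.2795),beak=(.598,.286)).items():
    m=(np.linalg.norm(w[...,:2]-[x,y],axis=-1)<.03)&(w[...,2]>.118)&(w[...,2]<.14);print(nm,m.sum(),w[m].mean(0).round(4))
m=(abs(w[...,2]-.065)<.006)&(np.linalg.norm(w[...,:2]-[.66,-.0045],axis=-1)<.075);Q=w[m];print('dish',len(Q),Q.min(0),Q.max(0))
E
```

```text
21.225 0.0242914351917628 [ 0.10374645  0.26750342 -0.97022229] [ 0.52  0.49 -0.16  0.57 -1.5  -0.91] [ 0.65477449 -0.03538169  0.27633548] [ 0.12377134  0.69852282 -0.70480248]
move [ 0.6 64.7 60.3] [ 0.19 -0.18 -0.03]
move [  0.5 107.  102.9] [ 0.19 -0.18 -0.03]
bottle 659 [0.4106 0.2716 0.1288]
dryb 622 [0.5026 0.2778 0.1288]
beak 682 [0.5965 0.284  0.1289]
dish 349 [ 0.59721986 -0.06701198  0.05924235] [0.6926342  0.05332167 0.0705711 ]
```

>>> drive_tool(
  moves=[
    [0.5,33,31,0.1,-0.1,0,0.6],
    [0.5,65,60,0.2,-0.2,0,0.6],
    [0.5,90,86,0.2,-0.2,0,0.6],
    [0.5,104,100,0.2,-0.2,0,0.6],
    [0.5,107,103,0.2,-0.2,0,0.6],
    [0.5,107,103,0.2,-0.2,0,0.6],
    [0.5,107,103,0.2,-0.2,0,0.6],
  ],
)

```text
t: 22.15
eef_pos: [0.6753, 0.08, 0.2422]
ee_rot: [-2.356, 0.003, 2.968]
force: [0.3, -0.4, 0.6]
width: 0.0246
```

```bash
python3 - <<'E'
from plan2 import *
s,M=cur();g=s['eef_pos']+tcp_to_grasp*M[:,2];y=M[:,1];print(s['t'],s['width'],s['force'],'mouth',g+.04*y,y)
f=cam('scene');w=np.nan_to_num(cloud(f),nan=-9);d=w-g;A=d@y;r=np.linalg.norm(d-A[...,None]*y,axis=-1)
m=(r<.016)&(A<.06)&(A>-.13);print('tube pts',m.sum(),'A',np.percentile(A[m],[0,2,98,100]).round(4),'lowest z',w[m][:,2].min())
u=proj(f,g).astype(int);cv2.imwrite('pics/end.png',cv2.resize(f['img'][u[1]-120:u[1]+120,u[0]-150:u[0]+150,::-1],None,fx=2.5,fy=2.5))
E
```

```text
22.15 0.024554183103982156 [ 0.31309634 -0.43883676  0.55078737] mouth [ 0.66114215 -0.00320394  0.10125211] [ 0.12390906  0.69616917 -0.70710327]
tube pts 896 A [-0.113  -0.1112 -0.0009  0.0389] lowest z 0.09279092192559579
```

View pics/end.png

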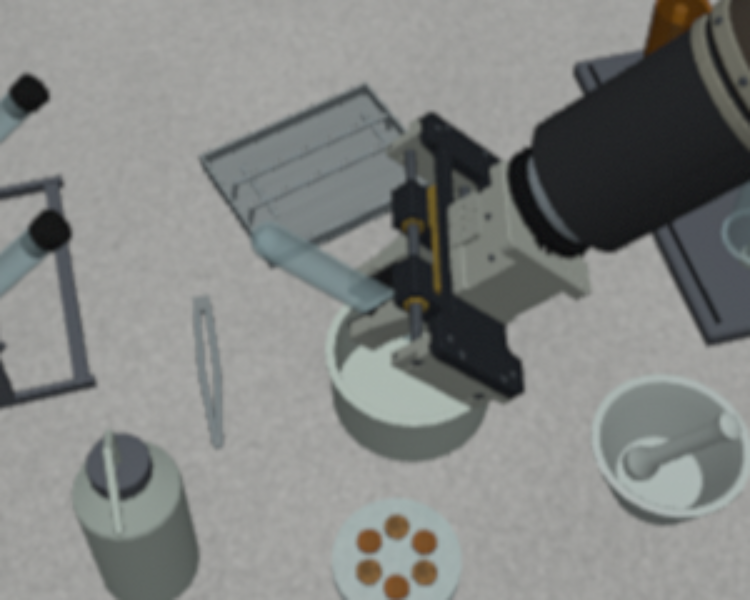

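The tube points down at 45° over the dish, with its mouth near (395,320) in this crop, and nothing else has moved. I'll lower it another 8 mm and hand in.

>>> drive_tool(
  moves=[
    [0,5.7,5.7,0,0,0,0.6],
    [0,5.7,5.7,0,0,0,0.6],
    [0,5.7,5.7,0,0,0,0.6],
    [0,5.7,5.7,0,0,0,0.6],
  ],
)

```text
t: 22.7
eef_pos: [0.6749, 0.0798, 0.2326]
ee_rot: [-2.355, 0.001, 2.968]
force: [-0.5, 0.1, -0.2]
width: 0.0244
```

```bash
python3 - <<'E'
from plan2 import *
s,M=cur();g=s['eef_pos']+tcp_to_grasp*M[:,2];print(s['t'],s['width'],s['force'],g+.04*M[:,1],M[:,1],s['qd'].round(3))
f=cam('top');w=np.nan_to_num(cloud(f),nan=-1)
for nm,(x,y) in dict(bottle=(.4086,.2729),dryb=(.503,.2795)).items():
    m=(np.linalg.norm(w[...,:2]-[x,y],axis=-1)<.03)&(w[...,2]>.118)&(w[...,2]<.14);print(nm,m.sum(),w[m].mean(0).round(4))
print(job_done())
E
```

```text
22.7 0.024416534513500007 [-0.51131783  0.14974719 -0.24872181] [ 0.66050853 -0.00348136  0.09181221] [ 0.1225756   0.69550025 -0.70799338] [ 0.001 -0.001 -0.001 -0.001 -0.001 -0.001]
bottle 661 [0.4107 0.2716 0.1288]
dryb 622 [0.5026 0.2779 0.1289]
the job is handed in; nothing more can be done
None
```

I handed the job in at about 23 s. The bottle hangs mouth down on the free peg, released. The open tube is held over the waste dish at 45° mouth down.

**First grasp failed:** on the first try joint 3 ran into its limit. The bottle was caught too high, with up to about 38 N on the wrist, and it rolled off the rails onto the tray floor. I worked out the arm's kinematics, picked the bottle up again with a shallow grip and carried on.

**Last checks:**
- **Bottle:** its top is level with its neighbour's at 0.129 m and within about 2 mm of the peg's axis. It had not moved since release.
- **Tube:** the mouth centre is at (0.661, −0.003, 0.092), about 27 mm above the dish rim and centred over the dish. The grip is steady at 24.4 mm and the wrist force is under 1 N, so it touches nothing but the gripper.
- **Neighbours:** the hanging bottle and beaker measured within 1 mm of where they started. The dish was half hidden by the arm, but what could be seen matched its first measurement. The mortar, wash bottle, petri dish and tweezers looked undisturbed in the last picture. The loose stopper and the green tube were not in that picture, and I did not check them afterwards. The two stoppered tubes were only partly in view.

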